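# Stack the slats crosswise to dry

## Robot

A 6-joint arm with a two-finger parallel gripper is mounted at the origin on a cart in front of the work surface, level with it; the furniture and walls round the work are solid. World frame = base frame: x ahead of the robot, y to its left, z up, the work surface at z = 0. Lengths are in m, angles in rad, forces in N, time in s.
With the tool pointing down it reaches from about 0.375 to 0.975 m from the base axis. Payload 3.8 kg.
Tool frame: the origin (TCP) lies on the centre line of the jaws, within the pads' length; the fingertips stand 14 mm ahead of it and the grasp point (between the pads) lies 5 mm behind it; z points along the fingers, y is the line along which they close (so a half turn about z gives the same grasp; the last joint's range is limited). The gripper opens to 85 mm and grips with 20 to 120 N. Pads are 22 mm wide; open, the fingers measure 114 mm over their backs; the gripper's body (76 mm by 85 mm) begins 54 mm behind the grasp point. The pads swing forward as they close: fully open they stand 13 mm farther back than shut.
Start: joints at [1.203, 0.264, 1.604, -0, 1.274, -0.037], TCP at [0.219, 0.638, 0.22] pointing down, gripper open.
Joint ranges: [-2.63, 2.63], [-0.94, 2.18], [0.31, 2.57], [-1.31, 4.45], [0, 2.66], [-2.55, 2.55]. Speed limits (rad/s): [2.57, 2.57, 3.14, 3.14, 3.14, 3.14].

## Interface

Orientations are given as a rotation vector (axis times angle).
In Python, from workcell import bot, eyes, spot_in gives the robot as it stands.
- The arm moves only by the tool carry_out, never from a script. Its argument "series" is text: rows parted by semicolons, each of 4 numbers parted by spaces: the shift along the world's x, y, z in m, then the turn about the world's z in degrees. In form: tx ty tz roll; .... A call has 1 to 20 rows; each row shifts and turns the commanded pose from where the row before left it; what a row does not reach is not made up. A row lasts 1/8 s, in which the tool goes at most 62.5 mm and 10.7 degrees, less where a joint would pass 70% of its speed; a pose out of reach is approached as far as the arm can. A call is refused whole if a number of a shift passes 0.0625 or a number of a turn 10.7, either way. A call with a gripper value outside its range is refused whole. "jaw" is the gripper command: -1 is shut, 1 is fully open, values between are in proportion, set as the call begins (left out, the last holds). The fingers move at their own pace and stop on an object; "grip_force" is the grip in N (left out, the last holds). Time passes only in rows, so rows that do not move let the fingers close. It gives the time, the measured TCP pose, the force, the opening and the grip force at its end, in the units of the state.
- bot.read_state(): the state, without advancing time (a new reading comes with each control period).
- eyes.read_camera(name): name is "scene" or "top" or "wrist"; returns (picture, depth): 420x560x3 uint8, blue, green, red; 420x560 float32, m along the optical axis (not along the pixel's ray), 0 where there is no reading.
- eyes.get_calibration(name): a dict with "K" (3x3 intrinsics, pixels), "position" and "rotation" of the camera in the world; the wrist camera has in their place "T_tool_cam" (4x4, takes a point from camera to tool coordinates, whose origin is the TCP and whose axes are the flange's). Camera axes: x right, y down, z forward; pixel columns grow to the right and rows downward; lengths in m; the calibration is good to about 2 mm. The wrist camera is an equidistant fisheye: a pixel r from the principal point sees the ray r / f radians off the axis. A picture is of the moment at which its call begins: read the wrist's pose just before it. get_calibration takes no time and is no camera call.
- bot.finish_job(): hands the job in; it is judged then, once.
Trained networks look in the newest picture that a camera, given by its name, has taken for a name from the list of things; names that differ only in an ending like _2 or _b are one class to them, and where a whole thing is asked for, a point or a joint stands for the part that bears it (a point fixed in the world has none). Each returns a list of dicts, best first, with "score" (0 to 1); they miss things now and then, are a little off and sometimes report something else, mostly with a low value. They report only what shows in the picture. A call takes as long as a camera call.
- spot_in(camera, target): "rect" ([centre column, centre row, width, height] in pixels, round what is visible of it).
The state is a dict: "time": time; "q": joint angles; "joint_vel": joint speeds; "joint_torque": joint torques, N m; "tool_pos": TCP position; "tcp_rot": TCP orientation; "wrist_force": force on the tool from outside, world axes, zero at the start; "torque": the same for the moment, N m; "width": opening from 0.0 (shut) to 1.0 (fully open); "grip_force": force on a finger pad.
Only numpy, scipy, OpenCV 4.12 (cv2) and the standard library are available. Lean on these libraries where they do the work, as an engineer would, in place of code of your own. Each camera call takes 0.05 s, during which the arm holds its last target. There are 200 camera calls.

## Task

Stack all the loose green-ended slats flat on the two bearers to dry, two to a layer: the first pair across the bearers, each next pair crosswise on the pair below, every slat flush with the outer edge and ends of the roughly square stack so that air passes between the two (if the number is odd, the last slat lies alone along either edge on top). One slat is sodden and nearly three times as heavy as the others though it looks the same: find it by lifting, and see that it ends up in the topmost layer. Leave the tape measure, masking tape and round tin alone.

Things in the scene. Friction and masses are not known exactly. Their poses are not given: they have to be found in the camera images.
- bearers_top (a point): Fixed base, 160 mm square: two dark wooden bearers, each 36 x 160 mm, 30 mm high, along its y axis at x = -60 and +60 mm, tied by low strips. The point is its centre, level with the bearers' tops; z up. A slat flush with the edge has its centre line 57 mm from the middle. Turned up to 10 degrees. Light bulbs hang 0.8 m over the bench near x 0.16, y 0.07 and x 0.28, y 0.41: mind the elbow.
- slat_a_mid (a point): A loose pale wooden slat with green ends, 160 x 46 x 24 mm; all look alike; may be absent. The point is its centre, 12 mm above its underside; x runs along its length, y across its 46 mm width, z through its thickness. Lies flat on the bench at the start. A dry slat weighs 70 to 100 g, the one sodden slat 210 to 290 g; which it is can only be felt by lifting.
- slat_b_mid (a point): A loose pale wooden slat with green ends, 160 x 46 x 24 mm; all look alike; may be absent. The point is its centre, 12 mm above its underside; x runs along its length, y across its 46 mm width, z through its thickness. Lies flat on the bench at the start. A dry slat weighs 70 to 100 g, the one sodden slat 210 to 290 g; which it is can only be felt by lifting.
- slat_c_mid (a point): A loose pale wooden slat with green ends, 160 x 46 x 24 mm; all look alike; may be absent. The point is its centre, 12 mm above its underside; x runs along its length, y across its 46 mm width, z through its thickness. Lies flat on the bench at the start. A dry slat weighs 70 to 100 g, the one sodden slat 210 to 290 g; which it is can only be felt by lifting.
- slat_d_mid (a point): A loose pale wooden slat with green ends, 160 x 46 x 24 mm; all look alike; may be absent. The point is its centre, 12 mm above its underside; x runs along its length, y across its 46 mm width, z through its thickness. Lies flat on the bench at the start. A dry slat weighs 70 to 100 g, the one sodden slat 210 to 290 g; which it is can only be felt by lifting.
- slat_e_mid (a point): A loose pale wooden slat with green ends, 160 x 46 x 24 mm; all look alike; may be absent. The point is its centre, 12 mm above its underside; x runs along its length, y across its 46 mm width, z through its thickness. Lies flat on the bench at the start. A dry slat weighs 70 to 100 g, the one sodden slat 210 to 290 g; which it is can only be felt by lifting.
- slat_f_mid (a point): A loose pale wooden slat with green ends, 160 x 46 x 24 mm; all look alike; may be absent. The point is its centre, 12 mm above its underside; x runs along its length, y across its 46 mm width, z through its thickness. Lies flat on the bench at the start. A dry slat weighs 70 to 100 g, the one sodden slat 210 to 290 g; which it is can only be felt by lifting.
- tape_measure: A yellow tape measure, 42 x 80 x 68 mm, standing loose near the work; leave it alone. Origin at the centre of its underside.
- masking_tape: A roll of masking tape, 100 mm across, 25 mm high, standing loose near the work; leave it alone. Origin at the centre of its underside.
- wax_tin: A round grey metal tin, 65 mm across, 28 mm high, standing loose near the work; leave it alone. Origin at the centre of its underside.

How it is judged:
On the way, in this order (a step that is already met when the one before it is completed fails the run):
1. two slats lie across the bearers, one along each edge (((angle between the x axis of slat_a_mid and the x axis of bearers_top, either way round below 0.17 rad and angle between the z axis of slat_a_mid and the z axis of bearers_top, either way round below 0.1 rad and x of slat_a_mid in the frame of bearers_top between -0.02 and 0.02 m and y of slat_a_mid in the frame of bearers_top between -0.077 and -0.037 m and z of slat_a_mid in the frame of bearers_top between 0.005 and 0.019 m) or (angle between the x axis of slat_b_mid and the x axis of bearers_top, either way round below 0.17 rad and angle between the z axis of slat_b_mid and the z axis of bearers_top, either way round below 0.1 rad and x of slat_b_mid in the frame of bearers_top between -0.02 and 0.02 m and y of slat_b_mid in the frame of bearers_top between -0.077 and -0.037 m and z of slat_b_mid in the frame of bearers_top between 0.005 and 0.019 m) or (angle between the x axis of slat_c_mid and the x axis of bearers_top, either way round below 0.17 rad and angle between the z axis of slat_c_mid and the z axis of bearers_top, either way round below 0.1 rad and x of slat_c_mid in the frame of bearers_top between -0.02 and 0.02 m and y of slat_c_mid in the frame of bearers_top between -0.077 and -0.037 m and z of slat_c_mid in the frame of bearers_top between 0.005 and 0.019 m) or (angle between the x axis of slat_d_mid and the x axis of bearers_top, either way round below 0.17 rad and angle between the z axis of slat_d_mid and the z axis of bearers_top, either way round below 0.1 rad and x of slat_d_mid in the frame of bearers_top between -0.02 and 0.02 m and y of slat_d_mid in the frame of bearers_top between -0.077 and -0.037 m and z of slat_d_mid in the frame of bearers_top between 0.005 and 0.019 m) or (angle between the x axis of slat_e_mid and the x axis of bearers_top, either way round below 0.17 rad and angle between the z axis of slat_e_mid and the z axis of bearers_top, either way round below 0.1 rad and x of slat_e_mid in the frame of bearers_top between -0.02 and 0.02 m and y of slat_e_mid in the frame of bearers_top between -0.077 and -0.037 m and z of slat_e_mid in the frame of bearers_top between 0.005 and 0.019 m) or (angle between the x axis of slat_f_mid and the x axis of bearers_top, either way round below 0.17 rad and angle between the z axis of slat_f_mid and the z axis of bearers_top, either way round below 0.1 rad and x of slat_f_mid in the frame of bearers_top between -0.02 and 0.02 m and y of slat_f_mid in the frame of bearers_top between -0.077 and -0.037 m and z of slat_f_mid in the frame of bearers_top between 0.005 and 0.019 m)) and ((angle between the x axis of slat_a_mid and the x axis of bearers_top, either way round below 0.17 rad and angle between the z axis of slat_a_mid and the z axis of bearers_top, either way round below 0.1 rad and x of slat_a_mid in the frame of bearers_top between -0.02 and 0.02 m and y of slat_a_mid in the frame of bearers_top between 0.037 and 0.077 m and z of slat_a_mid in the frame of bearers_top between 0.005 and 0.019 m) or (angle between the x axis of slat_b_mid and the x axis of bearers_top, either way round below 0.17 rad and angle between the z axis of slat_b_mid and the z axis of bearers_top, either way round below 0.1 rad and x of slat_b_mid in the frame of bearers_top between -0.02 and 0.02 m and y of slat_b_mid in the frame of bearers_top between 0.037 and 0.077 m and z of slat_b_mid in the frame of bearers_top between 0.005 and 0.019 m) or (angle between the x axis of slat_c_mid and the x axis of bearers_top, either way round below 0.17 rad and angle between the z axis of slat_c_mid and the z axis of bearers_top, either way round below 0.1 rad and x of slat_c_mid in the frame of bearers_top between -0.02 and 0.02 m and y of slat_c_mid in the frame of bearers_top between 0.037 and 0.077 m and z of slat_c_mid in the frame of bearers_top between 0.005 and 0.019 m) or (angle between the x axis of slat_d_mid and the x axis of bearers_top, either way round below 0.17 rad and angle between the z axis of slat_d_mid and the z axis of bearers_top, either way round below 0.1 rad and x of slat_d_mid in the frame of bearers_top between -0.02 and 0.02 m and y of slat_d_mid in the frame of bearers_top between 0.037 and 0.077 m and z of slat_d_mid in the frame of bearers_top between 0.005 and 0.019 m) or (angle between the x axis of slat_e_mid and the x axis of bearers_top, either way round below 0.17 rad and angle between the z axis of slat_e_mid and the z axis of bearers_top, either way round below 0.1 rad and x of slat_e_mid in the frame of bearers_top between -0.02 and 0.02 m and y of slat_e_mid in the frame of bearers_top between 0.037 and 0.077 m and z of slat_e_mid in the frame of bearers_top between 0.005 and 0.019 m) or (angle between the x axis of slat_f_mid and the x axis of bearers_top, either way round below 0.17 rad and angle between the z axis of slat_f_mid and the z axis of bearers_top, either way round below 0.1 rad and x of slat_f_mid in the frame of bearers_top between -0.02 and 0.02 m and y of slat_f_mid in the frame of bearers_top between 0.037 and 0.077 m and z of slat_f_mid in the frame of bearers_top between 0.005 and 0.019 m))), for 0.2 s.
2. two slats lie crosswise on the first pair, one along each edge (((angle between the x axis of slat_a_mid and the y axis of bearers_top, either way round below 0.17 rad and angle between the z axis of slat_a_mid and the z axis of bearers_top, either way round below 0.1 rad and y of slat_a_mid in the frame of bearers_top between -0.02 and 0.02 m and x of slat_a_mid in the frame of bearers_top between -0.077 and -0.037 m and z of slat_a_mid in the frame of bearers_top between 0.029 and 0.043 m) or (angle between the x axis of slat_b_mid and the y axis of bearers_top, either way round below 0.17 rad and angle between the z axis of slat_b_mid and the z axis of bearers_top, either way round below 0.1 rad and y of slat_b_mid in the frame of bearers_top between -0.02 and 0.02 m and x of slat_b_mid in the frame of bearers_top between -0.077 and -0.037 m and z of slat_b_mid in the frame of bearers_top between 0.029 and 0.043 m) or (angle between the x axis of slat_c_mid and the y axis of bearers_top, either way round below 0.17 rad and angle between the z axis of slat_c_mid and the z axis of bearers_top, either way round below 0.1 rad and y of slat_c_mid in the frame of bearers_top between -0.02 and 0.02 m and x of slat_c_mid in the frame of bearers_top between -0.077 and -0.037 m and z of slat_c_mid in the frame of bearers_top between 0.029 and 0.043 m) or (angle between the x axis of slat_d_mid and the y axis of bearers_top, either way round below 0.17 rad and angle between the z axis of slat_d_mid and the z axis of bearers_top, either way round below 0.1 rad and y of slat_d_mid in the frame of bearers_top between -0.02 and 0.02 m and x of slat_d_mid in the frame of bearers_top between -0.077 and -0.037 m and z of slat_d_mid in the frame of bearers_top between 0.029 and 0.043 m) or (angle between the x axis of slat_e_mid and the y axis of bearers_top, either way round below 0.17 rad and angle between the z axis of slat_e_mid and the z axis of bearers_top, either way round below 0.1 rad and y of slat_e_mid in the frame of bearers_top between -0.02 and 0.02 m and x of slat_e_mid in the frame of bearers_top between -0.077 and -0.037 m and z of slat_e_mid in the frame of bearers_top between 0.029 and 0.043 m) or (angle between the x axis of slat_f_mid and the y axis of bearers_top, either way round below 0.17 rad and angle between the z axis of slat_f_mid and the z axis of bearers_top, either way round below 0.1 rad and y of slat_f_mid in the frame of bearers_top between -0.02 and 0.02 m and x of slat_f_mid in the frame of bearers_top between -0.077 and -0.037 m and z of slat_f_mid in the frame of bearers_top between 0.029 and 0.043 m)) and ((angle between the x axis of slat_a_mid and the y axis of bearers_top, either way round below 0.17 rad and angle between the z axis of slat_a_mid and the z axis of bearers_top, either way round below 0.1 rad and y of slat_a_mid in the frame of bearers_top between -0.02 and 0.02 m and x of slat_a_mid in the frame of bearers_top between 0.037 and 0.077 m and z of slat_a_mid in the frame of bearers_top between 0.029 and 0.043 m) or (angle between the x axis of slat_b_mid and the y axis of bearers_top, either way round below 0.17 rad and angle between the z axis of slat_b_mid and the z axis of bearers_top, either way round below 0.1 rad and y of slat_b_mid in the frame of bearers_top between -0.02 and 0.02 m and x of slat_b_mid in the frame of bearers_top between 0.037 and 0.077 m and z of slat_b_mid in the frame of bearers_top between 0.029 and 0.043 m) or (angle between the x axis of slat_c_mid and the y axis of bearers_top, either way round below 0.17 rad and angle between the z axis of slat_c_mid and the z axis of bearers_top, either way round below 0.1 rad and y of slat_c_mid in the frame of bearers_top between -0.02 and 0.02 m and x of slat_c_mid in the frame of bearers_top between 0.037 and 0.077 m and z of slat_c_mid in the frame of bearers_top between 0.029 and 0.043 m) or (angle between the x axis of slat_d_mid and the y axis of bearers_top, either way round below 0.17 rad and angle between the z axis of slat_d_mid and the z axis of bearers_top, either way round below 0.1 rad and y of slat_d_mid in the frame of bearers_top between -0.02 and 0.02 m and x of slat_d_mid in the frame of bearers_top between 0.037 and 0.077 m and z of slat_d_mid in the frame of bearers_top between 0.029 and 0.043 m) or (angle between the x axis of slat_e_mid and the y axis of bearers_top, either way round below 0.17 rad and angle between the z axis of slat_e_mid and the z axis of bearers_top, either way round below 0.1 rad and y of slat_e_mid in the frame of bearers_top between -0.02 and 0.02 m and x of slat_e_mid in the frame of bearers_top between 0.037 and 0.077 m and z of slat_e_mid in the frame of bearers_top between 0.029 and 0.043 m) or (angle between the x axis of slat_f_mid and the y axis of bearers_top, either way round below 0.17 rad and angle between the z axis of slat_f_mid and the z axis of bearers_top, either way round below 0.1 rad and y of slat_f_mid in the frame of bearers_top between -0.02 and 0.02 m and x of slat_f_mid in the frame of bearers_top between 0.037 and 0.077 m and z of slat_f_mid in the frame of bearers_top between 0.029 and 0.043 m))), for 0.2 s.
At the end, for the whole second after the job is handed in: Every slat lies flat in the stack, two in each layer (an odd last one alone on top), within 0.17 rad of crosswise, 20 mm of flush, 7 mm of its layer height; odd layers cross the bearers; the sodden slat is in the topmost layer (a top slat presses down with over 1.5 N) (angle between the z axis of each of slat_a_mid, slat_b_mid, slat_c_mid, slat_d_mid, slat_e_mid, slat_f_mid and the z axis of bearers_top, either way round below 0.1 rad and ((angle between the x axis of slat_a_mid and the x axis of bearers_top, either way round below 0.17 rad and x of slat_a_mid in the frame of bearers_top between -0.02 and 0.02 m and (y of slat_a_mid in the frame of bearers_top between -0.077 and -0.037 m or y of slat_a_mid in the frame of bearers_top between 0.037 and 0.077 m) and (z of slat_a_mid in the frame of bearers_top between 0.005 and 0.019 m or z of slat_a_mid in the frame of bearers_top between 0.053 and 0.067 m)) or (angle between the x axis of slat_a_mid and the y axis of bearers_top, either way round below 0.17 rad and y of slat_a_mid in the frame of bearers_top between -0.02 and 0.02 m and (x of slat_a_mid in the frame of bearers_top between -0.077 and -0.037 m or x of slat_a_mid in the frame of bearers_top between 0.037 and 0.077 m) and z of slat_a_mid in the frame of bearers_top between 0.029 and 0.043 m)) and ((angle between the x axis of slat_b_mid and the x axis of bearers_top, either way round below 0.17 rad and x of slat_b_mid in the frame of bearers_top between -0.02 and 0.02 m and (y of slat_b_mid in the frame of bearers_top between -0.077 and -0.037 m or y of slat_b_mid in the frame of bearers_top between 0.037 and 0.077 m) and (z of slat_b_mid in the frame of bearers_top between 0.005 and 0.019 m or z of slat_b_mid in the frame of bearers_top between 0.053 and 0.067 m)) or (angle between the x axis of slat_b_mid and the y axis of bearers_top, either way round below 0.17 rad and y of slat_b_mid in the frame of bearers_top between -0.02 and 0.02 m and (x of slat_b_mid in the frame of bearers_top between -0.077 and -0.037 m or x of slat_b_mid in the frame of bearers_top between 0.037 and 0.077 m) and z of slat_b_mid in the frame of bearers_top between 0.029 and 0.043 m)) and ((angle between the x axis of slat_c_mid and the x axis of bearers_top, either way round below 0.17 rad and x of slat_c_mid in the frame of bearers_top between -0.02 and 0.02 m and (y of slat_c_mid in the frame of bearers_top between -0.077 and -0.037 m or y of slat_c_mid in the frame of bearers_top between 0.037 and 0.077 m) and (z of slat_c_mid in the frame of bearers_top between 0.005 and 0.019 m or z of slat_c_mid in the frame of bearers_top between 0.053 and 0.067 m)) or (angle between the x axis of slat_c_mid and the y axis of bearers_top, either way round below 0.17 rad and y of slat_c_mid in the frame of bearers_top between -0.02 and 0.02 m and (x of slat_c_mid in the frame of bearers_top between -0.077 and -0.037 m or x of slat_c_mid in the frame of bearers_top between 0.037 and 0.077 m) and z of slat_c_mid in the frame of bearers_top between 0.029 and 0.043 m)) and ((angle between the x axis of slat_d_mid and the x axis of bearers_top, either way round below 0.17 rad and x of slat_d_mid in the frame of bearers_top between -0.02 and 0.02 m and (y of slat_d_mid in the frame of bearers_top between -0.077 and -0.037 m or y of slat_d_mid in the frame of bearers_top between 0.037 and 0.077 m) and (z of slat_d_mid in the frame of bearers_top between 0.005 and 0.019 m or z of slat_d_mid in the frame of bearers_top between 0.053 and 0.067 m)) or (angle between the x axis of slat_d_mid and the y axis of bearers_top, either way round below 0.17 rad and y of slat_d_mid in the frame of bearers_top between -0.02 and 0.02 m and (x of slat_d_mid in the frame of bearers_top between -0.077 and -0.037 m or x of slat_d_mid in the frame of bearers_top between 0.037 and 0.077 m) and z of slat_d_mid in the frame of bearers_top between 0.029 and 0.043 m)) and ((angle between the x axis of slat_e_mid and the x axis of bearers_top, either way round below 0.17 rad and x of slat_e_mid in the frame of bearers_top between -0.02 and 0.02 m and (y of slat_e_mid in the frame of bearers_top between -0.077 and -0.037 m or y of slat_e_mid in the frame of bearers_top between 0.037 and 0.077 m) and (z of slat_e_mid in the frame of bearers_top between 0.005 and 0.019 m or z of slat_e_mid in the frame of bearers_top between 0.053 and 0.067 m)) or (angle between the x axis of slat_e_mid and the y axis of bearers_top, either way round below 0.17 rad and y of slat_e_mid in the frame of bearers_top between -0.02 and 0.02 m and (x of slat_e_mid in the frame of bearers_top between -0.077 and -0.037 m or x of slat_e_mid in the frame of bearers_top between 0.037 and 0.077 m) and z of slat_e_mid in the frame of bearers_top between 0.029 and 0.043 m)) and ((angle between the x axis of slat_f_mid and the x axis of bearers_top, either way round below 0.17 rad and x of slat_f_mid in the frame of bearers_top between -0.02 and 0.02 m and (y of slat_f_mid in the frame of bearers_top between -0.077 and -0.037 m or y of slat_f_mid in the frame of bearers_top between 0.037 and 0.077 m) and (z of slat_f_mid in the frame of bearers_top between 0.005 and 0.019 m or z of slat_f_mid in the frame of bearers_top between 0.053 and 0.067 m)) or (angle between the x axis of slat_f_mid and the y axis of bearers_top, either way round below 0.17 rad and y of slat_f_mid in the frame of bearers_top between -0.02 and 0.02 m and (x of slat_f_mid in the frame of bearers_top between -0.077 and -0.037 m or x of slat_f_mid in the frame of bearers_top between 0.037 and 0.077 m) and z of slat_f_mid in the frame of bearers_top between 0.029 and 0.043 m)) and ((z of slat_a_mid in the frame of bearers_top above 0.048 m and contact force between slat_a and anything else above 1.5 N) or (z of slat_b_mid in the frame of bearers_top above 0.048 m and contact force between slat_b and anything else above 1.5 N) or (z of slat_c_mid in the frame of bearers_top above 0.048 m and contact force between slat_c and anything else above 1.5 N) or (z of slat_d_mid in the frame of bearers_top above 0.048 m and contact force between slat_d and anything else above 1.5 N) or (z of slat_e_mid in the frame of bearers_top above 0.048 m and contact force between slat_e and anything else above 1.5 N) or (z of slat_f_mid in the frame of bearers_top above 0.048 m and contact force between slat_f and anything else above 1.5 N) or (z of each of slat_a_mid, slat_b_mid, slat_c_mid, slat_d_mid, slat_e_mid, slat_f_mid in the frame of bearers_top below 0.048 m and ((z of slat_a_mid in the frame of bearers_top above 0.024 m and contact force between slat_a and anything else above 1.5 N) or (z of slat_b_mid in the frame of bearers_top above 0.024 m and contact force between slat_b and anything else above 1.5 N) or (z of slat_c_mid in the frame of bearers_top above 0.024 m and contact force between slat_c and anything else above 1.5 N) or (z of slat_d_mid in the frame of bearers_top above 0.024 m and contact force between slat_d and anything else above 1.5 N) or (z of slat_e_mid in the frame of bearers_top above 0.024 m and contact force between slat_e and anything else above 1.5 N) or (z of slat_f_mid in the frame of bearers_top above 0.024 m and contact force between slat_f and anything else above 1.5 N))))); the robot touches nothing.
It fails at once if the tape measure is moved by more than 30 mm (distance of tape_measure from where it was at the start of the episode above 0.03 m).
It fails at once if the masking tape is moved by more than 30 mm (distance of masking_tape from where it was at the start of the episode above 0.03 m).
It fails at once if the wax tin is moved by more than 30 mm (distance of wax_tin from where it was at the start of the episode above 0.03 m).
Of slat_a, slat_c, slat_e, slat_f only 2 to 4 are there at a start; the rules pass over those that are not, and their reading is None.
At some moment in a run one of slat_d may be knocked a few centimetres aside while the robot is not near it.
Once in a run the grip may slacken for a moment while it holds something.
It also fails if it takes over 210 s, if anything falls off the work surface, if the arm or the gripper's body presses on something with over 40 N, if the wrist force passes 120 N, or if a joint passes its speed limit or range.

## Working session

There is one attempt and no reset: what is moved stays moved. The work goes in short steps, Python scripts to look and compute and a tool call to move; the robot and the scene stay as the last step left them, time stands still between calls to the robot, and variables do not carry over. Pictures are saved under pics/ and viewed, at most 14 in all, crops included, and the job is handed in when it is done.

Besides the shell and the picture viewer there is one more tool, called after "Request:" by a JSON object that holds its "fn" and its "kwargs". carry_out: Moves the arm, as the interface text tells. Its arguments: {"type":"object","properties":{"series":{"type":"string"},"jaw":{"type":"number"},"grip_force":{"type":"number"}},"required":["series"]}

```bash
mkdir -p pics; ls
python3 - <<'E'
from workcell import bot, eyes, spot_in
import cv2,numpy as np
s=bot.read_state(); print(s)
for n in("top","scene"):
    p,d=eyes.read_camera(n); cv2.imwrite(f"pics/{n}0.png",p); np.save(f"{n}0.npy",d)
    c=eyes.get_calibration(n); print(n,c)
    for t in("slat_a_mid","bearers_top","tape_measure","masking_tape","wax_tin"):
        print(t,[(np.round(r["rect"]).astype(int).tolist(),round(r["score"],2)) for r in spot_in(n,t)])
print(eyes.get_calibration("wrist"))
E
```

```text
pics
{'time': 0.0, 'q': array([ 1.20310059e+00,  2.64795215e-01,  1.60540693e+00,  1.45064921e-05,
        1.27367169e+00, -3.68749678e-02]), 'joint_vel': array([ 0.00047338, -0.00085801, -0.00120064, -0.0008373 ,  0.00013646,
        0.00016063]), 'joint_torque': array([ 1.15344013e-03, -5.15090919e+01, -3.67331529e+01,  2.59976296e-04,
        1.27518547e-02, -3.07168840e-06]), 'tool_pos': array([0.21895938, 0.63769205, 0.21891592]), 'tcp_rot': array([-0.5172142 , -3.09824415,  0.00350531]), 'wrist_force': array([-0.42012442, -0.36775397,  0.07052969]), 'torque': array([ 0.02221171,  0.00181382, -0.02085752]), 'grip_force': 0.0, 'width': 1.0043627334572973}
top {'K': array([[428.01005829,   0.        , 281.13684053],
       [  0.        , 428.01005829, 202.44157843],
       [  0.        ,   0.        ,   1.        ]]), 'position': array([0.42854605, 0.05347794, 1.42438126]), 'rotation': array([-2.15621748,  2.16490746, -0.1280239 ])}
slat_a_mid [([243, 254, 16, 53], 0.74)]
bearers_top [([314, 242, 55, 55], 0.8)]
tape_measure [([283, 161, 24, 15], 0.64), ([248, 196, 21, 47], 0.48)]

[... 383 characters left out ...]
, 272, 40, 38], 0.89)]
bearers_top [([336, 244, 42, 31], 0.95)]
tape_measure [([264, 192, 18, 18], 0.57)]
masking_tape [([303, 175, 25, 18], 0.5)]
wax_tin [([174, 266, 17, 14], 0.46)]
{'K': array([[325.1922621 ,   0.        , 277.21674615],
       [  0.        , 325.1922621 , 205.10098448],
       [  0.        ,   0.        ,   1.        ]]), 'T_tool_cam': array([[ 1.01157443e-03, -9.49747276e-01, -3.13016115e-01,
         8.17747116e-02],
       [ 9.99999476e-01,  9.12061394e-04,  4.64340541e-04,
        -1.08465612e-04],
       [-1.55516249e-04, -3.13016421e-01,  9.49747701e-01,
        -1.53093903e-01],
       [ 0.00000000e+00,  0.00000000e+00,  0.00000000e+00,
         1.00000000e+00]])}
```

Run:
```python
import cv2
p=cv2.imread("pics/top0.png"); cv2.imwrite("pics/top0c.png",cv2.resize(p[110:320,110:390],None,fx=2.8,fy=2.8,interpolation=cv2.INTER_CUBIC))
```

```text
(no output)
```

View pics/top0.png

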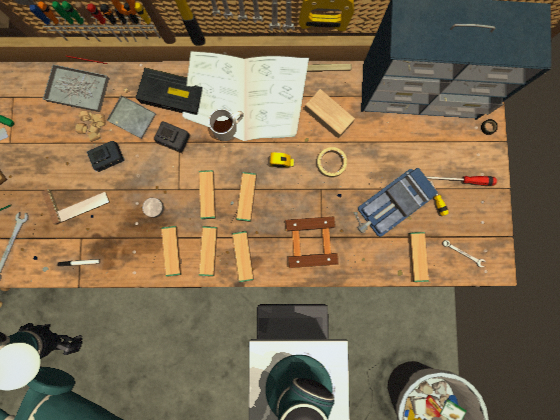

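View pics/top0c.png

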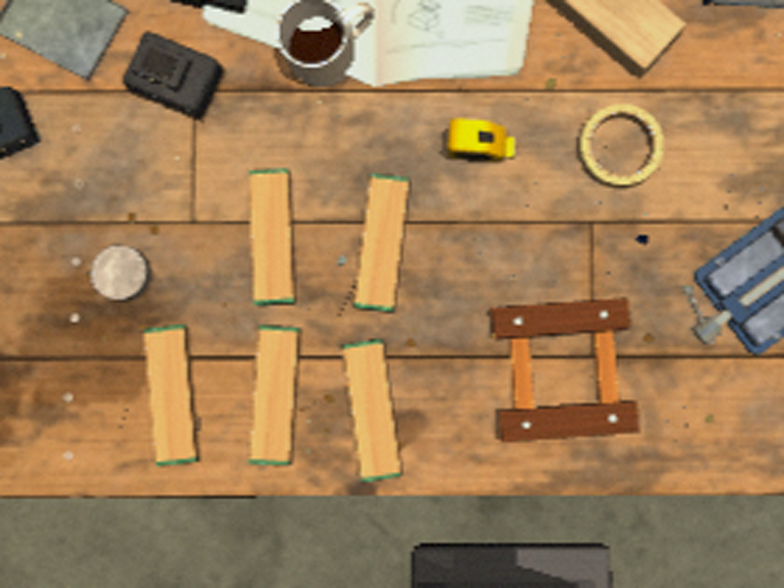

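The view shows five slats left of the bearers (full-picture px ≈ 207,194; 246,196; 170,251; 208,251; 242,256) and perhaps a sixth at (419,257). The bearers are at (313,242), with the tape, ring and tin clear of the work.

```bash
cat > h.py <<'E'
import numpy as np, cv2
from workcell import bot, eyes, spot_in
from scipy.spatial.transform import Rotation as R
def topxyz(d,name="top"):
    c=eyes.get_calibration(name);K=c["K"];v,u=np.mgrid[:420,:560]
    P=np.stack([(u-K[0,2])/K[0,0]*d,(v-K[1,2])/K[1,1]*d,d],-1)
    return P@R.from_rotvec(c["rotation"]).as_matrix().T+c["position"]
def pix2plane(uv,z,name="top"):
    c=eyes.get_calibration(name);K=c["K"];uv=np.atleast_2d(uv)
    r=np.c_[(uv-K[:2,2])/K[0,0],np.ones(len(uv))]@R.from_rotvec(c["rotation"]).as_matrix().T
    return c["position"]+r*((z-c["position"][2])/r[:,2])[:,None]
def slats(p,d,name="top",ztop=None,amin=500,amax=1600):
    hsv=cv2.cvtColor(p,cv2.COLOR_BGR2HSV)
    X=topxyz(d,name); wood=(X[...,2]>.012)&(X[...,2]<.2)&(d>0)
    n,l,st,ce=cv2.connectedComponentsWithStats(wood.astype(np.uint8))
    out=[]
    for i in range(1,n):
        if st[i,4]<amin or st[i,4]>amax: continue
        m=l==i; z=np.median(X[m][:,2])
        cs=cv2.findContours(m.astype(np.uint8),0,1)[0][0]
        w=pix2plane(cs[:,0].astype(float),z if ztop is None else ztop,name)[:,:2]
        (cx,cy),(a,b),an=cv2.minAreaRect(w.astype(np.float32)*1000)
        if a<b: a,b,an=b,a,an+90
        an=(an+90)%180-90
        out.append((ce[i].round(),z,cx/1000,cy/1000,a,b,an,hsv[m].mean(0).round()))
    return out
E
python3 - <<'E'
from h import *
p=cv2.imread("pics/top0.png");d=np.load("top0.npy")
X=topxyz(d)
print("bench z",np.median(X[200:280,100:150,2]))
for s in slats(p,d,amin=350,amax=2500): print(s[0],*np.round(s[1:7],3),s[7])
cv2.imwrite("pics/r.png",cv2.resize(p[215:300,380:450],None,fx=5,fy=5))
p=cv2.imread("pics/scene0.png");cv2.imwrite("pics/s.png",cv2.resize(p[140:340,150:460],None,fx=2.5,fy=2.5))
E
```

```text
bench z -0.0011246147444858856
[555. 106.] 0.043 0.852 -0.848 736.314 47.053 -4.607 [18. 77. 64.]
[74. 86.] 0.022 0.993 0.752 199.554 129.855 78.089 [22. 46. 90.]
[330. 113.] 0.041 0.894 -0.109 157.203 84.403 48.049 [ 18. 116. 209.]
[ 93. 124.] 0.033 0.866 0.676 114.112 77.203 27.124 [ 18. 130. 167.]
[172. 136.] 0.046 0.814 0.413 106.908 73.427 67.195 [22. 42. 63.]
[105. 156.] 0.046 0.749 0.631 103.83 80.016 -66.227 [61. 28. 51.]
[207. 194.] 0.023 0.624 0.298 160.839 47.416 3.155 [ 19. 139. 217.]
[246. 196.] 0.023 0.616 0.168 160.607 46.635 -6.662 [ 20. 138. 219.]
[310. 224.] 0.029 0.517 -0.043 159.921 52.751 -85.985 [ 11. 175. 124.]
[171. 251.] 0.023 0.439 0.412 159.802 48.943 6.829 [ 19. 140. 214.]
[208. 251.] 0.023 0.438 0.292 159.143 47.89 -2.979 [ 19. 139. 218.]
[243. 256.] 0.023 0.42 0.178 159.575 46.651 8.443 [ 20. 138. 220.]
[419. 257.] 0.024 0.417 -0.394 159.064 50.056 1.84 [ 19. 139. 217.]
[313. 260.] 0.029 0.42 -0.049 159.374 63.99 -85.88 [ 12. 175. 129.]
[293. 378.] 0.027 0.038 0.012 194.746 124.066 -65.217 [80. 97. 46.]
```

View pics/r.png

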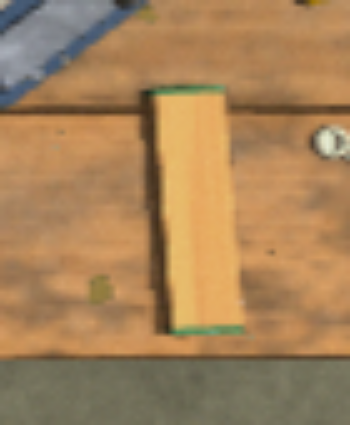

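View pics/s.png

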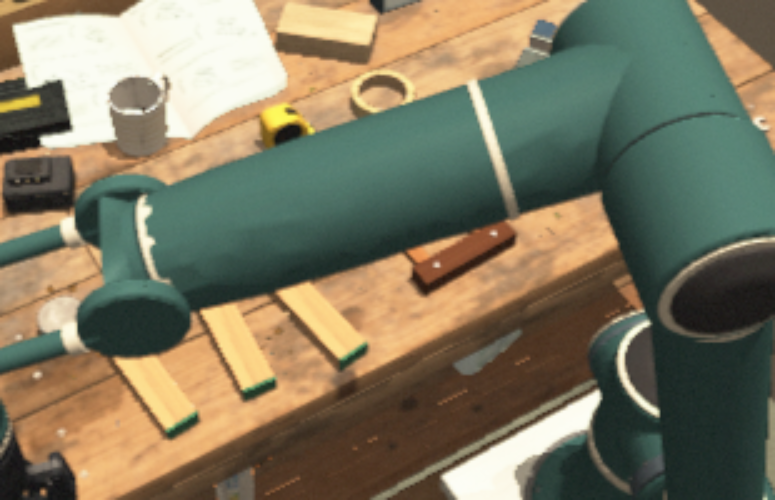

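All six slats are there, including the right-hand one with green ends at (419,257). The scene camera is blocked by the arm. I'll measure the arm's elbow height and look for the bulbs.

Run:
```python
from h import *
for n in("top","scene"):
    d=np.load(n+"0.npy"); X=topxyz(d,n); m=(d>0)&(X[...,2]>.3)&(X[...,0]<.7)&(X[...,0]>-.5)&(X[...,1]>-.4)
    P=X[m]; az=1.203; s=P[:,0]*np.cos(az)+P[:,1]*np.sin(az); t=-P[:,0]*np.sin(az)+P[:,1]*np.cos(az)
    print(n,m.sum())
    for lo in np.arange(-.3,.9,.05):
        k=(s>=lo)&(s<lo+.05)
        if k.sum()>5: print(round(lo,2),k.sum(),"t",np.percentile(t[k],[1,99]).round(3),"z",np.percentile(P[k,2],[1,50,99]).round(3))
    for b in((.16,.07),(.28,.41)):
        k=(np.hypot(P[:,0]-b[0],P[:,1]-b[1])<.08); print(b,k.sum(),P[k].mean(0) if k.any() else 0, np.ptp(P[k],axis=0) if k.any() else 0)
    for uv in ((15,365),(45,340),(110,265)): print(uv,d[uv[1],uv[0]],X[uv[1],uv[0]].round(3))
```

```text
top 7222
-0.05 344 t [-0.085 -0.036] z [0.3   0.318 0.336]
-0.0 565 t [-0.085 -0.016] z [0.301 0.323 0.338]
0.05 89 t [-0.038 -0.   ] z [0.302 0.319 0.327]
0.35 225 t [-0.027 -0.019] z [0.646 0.672 0.688]
0.4 680 t [-0.025 -0.003] z [0.636 0.675 0.692]
0.45 2869 t [-0.141  0.016] z [0.606 0.823 0.872]
0.5 977 t [-0.135  0.062] z [0.594 0.665 0.84 ]
0.55 104 t [0.033 0.072] z [0.314 0.616 0.624]
0.6 772 t [-0.037  0.041] z [0.301 0.373 0.596]
0.65 532 t [-0.041  0.009] z [0.325 0.434 0.573]
0.7 65 t [0.006 0.025] z [0.303 0.333 0.386]
(0.16, 0.07) 0 0 0
(0.28, 0.41) 1593 [0.28485063 0.39753025 0.84457574] [0.05931938 0.04599528 0.07454314]
(15, 365) 0.54992455 [0.287 0.396 0.854]
(45, 340) 0.99292123 [0.231 0.602 0.401]
(110, 265) 1.4067119 [0.392 0.616 0.003]
scene 37172
-0.05 281 t [0.129 0.195] z [0.3   0.311 0.362]
-0.0 1196 t [-0.077  0.194] z [0.301 0.333 0.539]
0.05 2427 t [-0.03   0.197] z [0.304 0.528 0.792]
0.1 7463 t [-0.124  0.204] z [0.514 0.799 0.987]
0.15 5453 t [-0.121  0.203] z [0.709 0.78  0.871]
0.2 1791 t [-0.002  0.078] z [0.694 0.757 0.777]
0.25 1754 t [-0.003  0.078] z [0.678 0.741 0.761]
0.3 1720 t [-0.003  0.078] z [0.661 0.726 0.745]
0.35 1680 t [-0.003  0.078] z [0.648 0.71  0.73 ]
0.4 1601 t [-0.002  0.077] z [0.631 0.694 0.714]
0.45 3826 t [-0.112  0.084] z [0.608 0.822 1.011]
0.5 1805 t [-0.109  0.085] z [0.597 0.663 0.926]
0.55 569 t [-0.028  0.086] z [0.598 0.615 0.629]
0.6 2118 t [-0.027  0.088] z [0.306 0.589 0.614]
0.65 2938 t [-0.026  0.094] z [0.325 0.609 0.623]
0.7 550 t [-0.025  0.086] z [0.301 0.559 0.612]
(0.16, 0.07) 2484 [0.1469623  0.08423301 0.90769079] [0.05631374 0.05811207 0.17440914]
(0.28, 0.41) 2295 [0.26506444 0.41713105 0.88841113] [0.04307669 0.05781179 0.22278186]
(15, 365) 1.3684195 [0.504 1.001 0.003]
(45, 340) 1.4138607 [0.537 0.908 0.009]
(110, 265) 0.8582651 [0.209 0.643 0.619]
```

Run:
```python
from h import *
n="scene"
d=np.load(n+"0.npy"); X=topxyz(d,n); P=X[(d>0)&(X[...,2]>.3)&(X[...,0]<.7)&(X[...,0]>-.5)&(X[...,1]>-.4)]
near=lambda b:np.hypot(P[:,0]-b[0],P[:,1]-b[1])<.075
for b in((.147,.084),(.275,.405)):
    k=near(b)&(P[:,2]>.79); print(b,P[k].min(0),P[k].max(0)); print(np.histogram(P[k,2],bins=np.arange(.78,1.06,.02)))
P=P[~(near((.147,.084))&(P[:,2]>.79))&~(near((.275,.405))&(P[:,2]>.79))]
az=1.203; s=P[:,0]*np.cos(az)+P[:,1]*np.sin(az); t=-P[:,0]*np.sin(az)+P[:,1]*np.cos(az)
for lo in np.arange(-.1,.5,.03):
    k=(s>=lo)&(s<lo+.03)
    if k.sum()>5: print(round(lo,2),k.sum(),"t",np.percentile(t[k],[0,50,100]).round(3),"z",np.percentile(P[k,2],[0,50,100]).round(3))
```

```text
(0.147, 0.084) [0.07275787 0.04983837 0.79077065] [0.18090087 0.13438169 0.99596991]
(array([ 60,   1,  87, 324, 473, 401, 254, 176, 273, 323, 173,   0,   0,
         0]), array([0.78, 0.8 , 0.82, 0.84, 0.86, 0.88, 0.9 , 0.92, 0.94, 0.96, 0.98,
       1.  , 1.02, 1.04, 1.06]))
(0.275, 0.405) [0.24653998 0.38522483 0.80082906] [0.28961667 0.44303662 1.02361093]
(array([  0, 142, 357, 411, 246, 145, 258, 312, 237,  63,  53,  60,  11,
         0]), array([0.78, 0.8 , 0.82, 0.84, 0.86, 0.88, 0.9 , 0.92, 0.94, 0.96, 0.98,
       1.  , 1.02, 1.04, 1.06]))
-0.07 42 t [0.123 0.156 0.193] z [0.3   0.302 0.305]
-0.04 181 t [0.136 0.179 0.195] z [0.301 0.311 0.35 ]
-0.01 296 t [-0.082  0.183  0.198] z [0.301 0.329 0.475]
0.02 958 t [-0.081  0.178  0.195] z [0.3   0.333 0.573]
0.05 1203 t [-0.032  0.178  0.192] z [0.3   0.439 0.761]
0.08 2102 t [-0.038  0.18   0.205] z [0.392 0.674 0.799]
0.11 3183 t [-0.034  0.163  0.205] z [0.505 0.797 0.805]
0.14 3268 t [-0.04   0.135  0.206] z [0.615 0.793 0.804]
0.17 3042 t [-0.041  0.108  0.199] z [0.696 0.771 0.792]
0.2 1093 t [-0.015  0.059  0.079] z [0.692 0.76  0.779]
0.23 1066 t [-0.011  0.059  0.081] z [0.675 0.751 0.769]
0.26 1044 t [-0.011  0.058  0.078] z [0.664 0.742 0.762]
0.29 1031 t [-0.012  0.059  0.079] z [0.654 0.732 0.751]
0.32 1031 t [-0.014  0.059  0.079] z [0.648 0.723 0.742]
0.35 1009 t [-0.012  0.058  0.079] z [0.644 0.714 0.733]
0.38 996 t [-0.01   0.059  0.079] z [0.628 0.704 0.724]
0.41 963 t [-0.011  0.058  0.078] z [0.62  0.694 0.713]
0.44 932 t [-0.009  0.057  0.083] z [0.617 0.684 0.704]
0.47 1153 t [-0.031  0.059  0.085] z [0.594 0.666 0.692]
```

Request:
{"fn": "carry_out", "kwargs": {"series": "0.04 0 0.0 0; 0.04 -0.0 0 0; 0.04 -0.0 0 0; 0 0 0 0", "jaw": 1, "grip_force": 60}}

```text
time: 1.1
tool_pos: [0.3423, 0.6379, 0.22]
tcp_rot: [0.522, 3.097, 0.0]
wrist_force: [-0.7, -0.3, 0.6]
width: 1.0
grip_force: 0.0
```

Run:
```python
from h import *
s=bot.read_state(); print({k:np.round(v,4) for k,v in s.items()})
```

```text
{'time': np.float64(1.1), 'q': array([ 1.0443e+00,  3.5560e-01,  1.4865e+00, -8.0000e-04,  1.2991e+00,
       -1.9220e-01]), 'joint_vel': array([ 0.0402, -0.0188,  0.0261,  0.0319,  0.0141,  0.0148]), 'joint_torque': array([ -1.2837, -56.3976, -37.5741,  -0.286 ,  -0.1458,  -0.1351]), 'tool_pos': array([0.3423, 0.6379, 0.22  ]), 'tcp_rot': array([5.2230e-01, 3.0971e+00, 1.0000e-04]), 'wrist_force': array([-0.7325, -0.3253,  0.5604]), 'torque': array([ 0.0107, -0.0156,  0.0253]), 'grip_force': np.float64(0.0), 'width': np.float64(1.0002)}
```

```bash
cat >> h.py <<'E'
def ik(r,z,a=.524,b=.562,z0=.224,L=.344):
    h=z+L-z0; D=np.hypot(r,h); g=np.arccos((a*a+D*D-b*b)/(2*a*D)); q2=np.pi/2-np.arctan2(h,r)-g
    es,ez=a*np.sin(q2),z0+a*np.cos(q2); q3=np.pi/2+np.arctan2(ez-z0-h,r-es)-q2
    return q2,q3,es,ez
E
python3 - <<'E'
from h import *
for z in(.02,.1,.15,.22):
  for r in(.4,.45,.5,.55,.6,.65,.7,.75):
    q2,q3,es,ez=ik(r,z); wz=z+.344; f=lambda s: ez+(wz-ez)*(s-es)/(r-es)+.045
    print(z,r,"q2 %.2f q3 %.2f  es %.3f elbowtop %.3f  forearm@.17 %.3f @.5 %.3f"%(q2,q3,es,ez+.075,f(.17),f(.5)))
for n,x,y in(("A",.624,.298),("B",.616,.168),("C",.439,.412),("D",.438,.292),("E",.42,.178),("F",.417,-.394),("bear",.468,-.046)): print(n,np.hypot(x,y).round(3),np.degrees(np.arctan2(y,x)).round(1))
E
```

```text
0.02 0.4 q2 -0.02 q3 2.34  es -0.010 elbowtop 0.823  forearm@.17 0.624 @.5 0.315
0.02 0.45 q2 0.07 q3 2.25  es 0.038 elbowtop 0.822  forearm@.17 0.669 @.5 0.363
0.02 0.5 q2 0.16 q3 2.15  es 0.083 elbowtop 0.816  forearm@.17 0.708 @.5 0.409
0.02 0.55 q2 0.24 q3 2.04  es 0.126 elbowtop 0.808  forearm@.17 0.739 @.5 0.452
0.02 0.6 q2 0.32 q3 1.94  es 0.166 elbowtop 0.796  forearm@.17 0.763 @.5 0.491
0.02 0.65 q2 0.40 q3 1.83  es 0.204 elbowtop 0.781  forearm@.17 0.778 @.5 0.524
0.02 0.7 q2 0.48 q3 1.71  es 0.242 elbowtop 0.764  forearm@.17 0.785 @.5 0.551
0.02 0.75 q2 0.56 q3 1.58  es 0.278 elbowtop 0.743  forearm@.17 0.783 @.5 0.570
0.1 0.4 q2 -0.15 q3 2.28  es -0.076 elbowtop 0.817  forearm@.17 0.633 @.5 0.426
0.1 0.45 q2 -0.04 q3 2.19  es -0.023 elbowtop 0.822  forearm@.17 0.669 @.5 0.457
0.1 0.5 q2 0.05 q3 2.09  es 0.027 elbowtop 0.822  forearm@.17 0.701 @.5 0.489
0.1 0.55 q2 0.14 q3 1.99  es 0.074 elbowtop 0.818  forearm@.17 0.727 @.5 0.520
0.1 0.6 q2 0.23 q3 1.88  es 0.119 elbowtop 0.809  forearm@.17 0.748 @.5 0.549
0.1 0.65 q2 0.31 q3 1.78  es 0.162 elbowtop 0.797  forearm@.17 0.7
[... 847 characters left out ...]
7 elbowtop 0.805  forearm@.17 0.680 @.5 0.578
0.22 0.45 q2 -0.16 q3 2.05  es -0.083 elbowtop 0.816  forearm@.17 0.702 @.5 0.592
0.22 0.5 q2 -0.06 q3 1.96  es -0.031 elbowtop 0.822  forearm@.17 0.723 @.5 0.609
0.22 0.55 q2 0.04 q3 1.87  es 0.019 elbowtop 0.823  forearm@.17 0.740 @.5 0.626
0.22 0.6 q2 0.13 q3 1.77  es 0.067 elbowtop 0.819  forearm@.17 0.754 @.5 0.643
0.22 0.65 q2 0.22 q3 1.66  es 0.115 elbowtop 0.810  forearm@.17 0.763 @.5 0.657
0.22 0.7 q2 0.31 q3 1.55  es 0.161 elbowtop 0.798  forearm@.17 0.765 @.5 0.668
0.22 0.75 q2 0.40 q3 1.42  es 0.206 elbowtop 0.781  forearm@.17 0.760 @.5 0.674
A 0.692 25.5
B 0.638 15.3
C 0.602 43.2
D 0.526 33.7
E 0.456 23.0
F 0.574 -43.4
bear 0.47 -5.6
```

Request:
{"fn": "carry_out", "kwargs": {"series": "0.028 -0.034 -0.01 2.3; 0.028 -0.034 -0.01 2.3; 0.028 -0.034 -0.01 2.3; 0.028 -0.034 -0.01 2.3; 0.028 -0.034 -0.01 2.3; 0.028 -0.034 -0.01 2.3; 0.028 -0.034 -0.01 2.2; 0.028 -0.034 -0.01 2.2; 0.028 -0.034 -0.01 2.1; 0.03 -0.034 -0.01 2.1; 0 0 0 0; 0 0 0 0"}}

```text
time: 2.6
tool_pos: [0.6205, 0.2991, 0.1204]
tcp_rot: [0.094, -3.14, -0.001]
wrist_force: [-0.8, 0.3, 0.9]
width: 1.002
grip_force: 0.0
```

```bash
cat >> h.py <<'E'
def bearers(X):
    # bearer tops: cloud 24-36 mm high near the base
    k=(abs(X[...,2]-.030)<.006)&(abs(X[...,0]-.468)<.13)&(abs(X[...,1]+.046)<.12)
    w=X[k][:,:2]; return k.sum(),X[k][:,2].mean(),cv2.minAreaRect(w.astype(np.float32)*1000)
def pose(s=None):
    s=s or bot.read_state(); psi=np.degrees(s["q"][0]-s["q"][5]); return s["tool_pos"],psi
E
python3 - <<'E'
from h import *
s=bot.read_state(); print(pose(s),s["wrist_force"],s["q"].round(3))
for n in("top","scene"):
    p,d=eyes.read_camera(n); X=topxyz(d,n); np.save(n+"1.npy",d); cv2.imwrite(f"pics/{n}1.png",p)
    print(n,bearers(X))
    for s in slats(p,d,n,amin=300,amax=1600):
        if s[2]<.75: print(s[0],*np.round(s[1:7],3))
E
```

```text
(array([0.62054233, 0.29906907, 0.12035025]), np.float64(93.44542221826231)) [-0.82823012  0.29533421  0.91141919] [ 4.130e-01  3.620e-01  1.667e+00  1.000e-03  1.113e+00 -1.218e+00]
top (np.int64(1030), np.float64(0.029511291375516314), ((465.93865966796875, -46.21350860595703), (156.0768585205078, 159.5091094970703), 3.9610960483551025))
[105. 156.] 0.045 0.75 0.63 104.704 80.041 -66.227
[332. 161.] 0.024 0.732 -0.117 98.659 93.46 -0.812
[246. 196.] 0.023 0.616 0.168 160.205 46.919 -6.642
[478. 180.] 0.025 0.665 -0.574 172.415 30.214 89.769
[312. 242.] 0.029 0.466 -0.046 159.961 155.803 -85.985
[243. 256.] 0.023 0.42 0.178 159.605 46.547 8.301
[419. 257.] 0.023 0.417 -0.394 159.144 49.646 1.939
[300. 375.] 0.045 0.061 0.002 174.705 94.85 -87.006
scene (np.int64(599), np.float64(0.029088544930178147), ((463.2402038574219, -44.234458923339844), (160.32093811035156, 162.38412475585938), 2.8372457027435303))
[411. 203.] 0.022 0.411 -0.39 164.758 58.107 2.482
[315. 220.] 0.028 0.519 -0.037 171.93 94.08 -64.467
[216. 235.] 0.024 0.656 0.304 242.544 50.003 3.134
[253. 226.] 0.022 0.609 0.17 172.282 47.836 -6.45
[329. 244.] 0.028 0.403 -0.024 122.79 57.861 -87.947
[111. 249.] 0.045 0.737 0.638 106.488 93.36 -66.429
[277. 266.] 0.023 0.415 0.182 165.527 51.725 8.036
[244. 277.] 0.023 0.433 0.294 166.061 48.392 -3.467
[211. 292.] 0.023 0.433 0.415 166.248 48.6 6.608
[423. 353.] 0.018 -0.066 -0.05 177.291 41.258 -63.189
```

Request:
{"fn": "carry_out", "kwargs": {"series": "0.0035 -0.001 -0.03 0; 0 0 -0.03 0; 0 0 -0.028 0; 0 0 -0.015 0; 0 0 0 0; 0 0 0 0"}}

```text
time: 3.45
tool_pos: [0.6256, 0.2983, 0.0188]
tcp_rot: [-0.095, 3.138, 0.001]
wrist_force: [1.0, -0.4, 0.2]
width: 1.001
grip_force: 0.0
```

Request:
{"fn": "carry_out", "kwargs": {"series": "0 0 0 0; 0 0 0 0; 0 0 0 0; 0 0 0 0; 0 0 0 0; 0 0 0 0; 0 0 0 0; 0 0 0 0", "jaw": -1, "grip_force": 80}}

```text
time: 4.45
tool_pos: [0.6247, 0.2974, 0.0173]
tcp_rot: [0.095, -3.14, 0.0]
wrist_force: [-0.1, 0.8, 0.0]
width: 0.004
grip_force: 0.0
```

Request:
{"fn": "carry_out", "kwargs": {"series": "0 0 0.02 0; 0 0 0.03 0; 0 0 0.03 0; 0 0 0.02 0; 0 0 0 0; 0 0 0 0; 0 0 0 0; 0 0 0 0"}}

```text
time: 5.45
tool_pos: [0.6239, 0.297, 0.1157]
tcp_rot: [0.094, -3.138, 0.001]
wrist_force: [0.5, -0.7, 1.0]
width: -0.001
grip_force: 0.0
```

Nothing gripped, so I'll look.

Run:
```python
from h import *
s=bot.read_state(); print(pose(s))
p,d=eyes.read_camera("wrist"); p2,d2=eyes.read_camera("scene")
cv2.imwrite("pics/w2.png",np.hstack([p,cv2.resize(p2[150:330,150:390],(560,420))])[:, :1120]); im=cv2.imread("pics/w2.png"); cv2.imwrite("pics/w2.png",cv2.resize(im,(800,300)))
```

```text
(array([0.62394561, 0.29704275, 0.11572823]), np.float64(93.44658502501962))
```

View pics/w2.png

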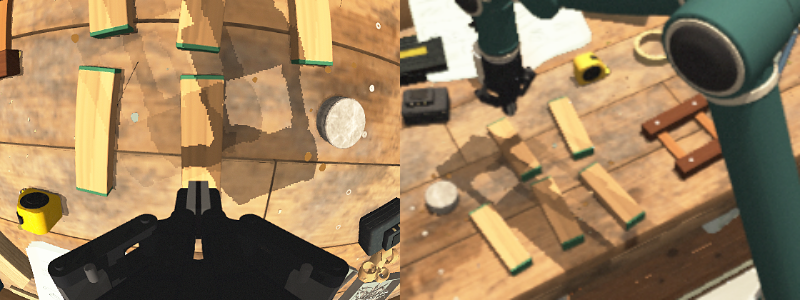

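Run:
```python
from h import *
p,d=eyes.read_camera("scene")
for s in slats(p,d,"scene",amin=250,amax=1600):
        if .3<s[2]<.75 and s[1]<.04: print(s[0],*np.round(s[1:7],3))
p,d=eyes.read_camera("top"); X=topxyz(d)
# wrist: cloud of slat tops
T=eyes.get_calibration("wrist"); s=bot.read_state(); p,d=eyes.read_camera("wrist"); K=T["K"]
v,u=np.mgrid[:420,:560]; x=(u-K[0,2])/K[0,0]; y=(v-K[1,2])/K[0,0]; th=np.hypot(x,y); k=np.tan(th)/np.maximum(th,1e-6)
C=np.stack([x*k*d,y*k*d,d,np.ones_like(d)],-1); Rt=R.from_rotvec(s["tcp_rot"]).as_matrix()
W=(C@T["T_tool_cam"].T)[...,:3]@Rt.T+s["tool_pos"]
m=((W[...,2]>.014)&(W[...,2]<.033)&(d>0)).astype(np.uint8)
n,l,st,ce=cv2.connectedComponentsWithStats(m)
for i in range(1,n):
    if st[i,4]>600: print(ce[i].round(),st[i,4],W[l==i].mean(0).round(3),[np.round(q,1) for q in cv2.minAreaRect(W[l==i][:,:2].astype(np.float32)*1000)])
```

```text
[411. 203.] 0.022 0.411 -0.392 165.162 54.493 2.147
[315. 219.] 0.027 0.507 -0.039 166.735 67.922 -87.276
[253. 226.] 0.023 0.611 0.17 168.152 47.81 -6.45
[218. 239.] 0.023 0.618 0.301 168.675 49.455 3.134
[329. 244.] 0.028 0.403 -0.022 120.726 66.07 86.257
[277. 266.] 0.023 0.415 0.181 164.654 50.893 8.036
[244. 277.] 0.023 0.433 0.294 165.98 48.209 -3.164
[175. 267.] 0.027 0.576 0.479 70.575 62.31 -22.373
[210. 292.] 0.023 0.433 0.415 167.35 48.829 6.493
[ 72. 313.] 0.018 0.585 0.81 123.491 34.731 22.225
[151.  23.] 2634 [0.481 0.19  0.023] [array([477.3, 189.3]), array([44.6, 46.9]), np.float64(7.4)]
[280.  34.] 4287 [0.491 0.292 0.023] [array([488.4, 291.7]), array([46.5, 58.2]), np.float64(87.1)]
[437.  44.] 4651 [0.48  0.418 0.023] [array([477.6, 420. ]), array([80.1, 48.2]), np.float64(6.7)]
[ 9. 87.] 716 [0.521 0.036 0.025] [array([521.2,  24.7]), array([36.2, 32.9]), np.float64(3.9)]
[132. 178.] 8947 [0.61  0.173 0.023] [array([616.7, 170.3]), array([ 47.5, 161. ]), np.float64(83.3)]
[282. 179.] 8919 [0.604 0.3   0.023] [array([612.2, 300.7]), array([136.2,  46.5]), np.float64(3.3)]
[479. 170.] 3510 [0.58  0.473 0.027] [array([580.6, 477.1]), array([64.4, 64.9]), np.float64(63.8)]
[ 62. 284.] 749 [0.726 0.074 0.024] [array([724. ,  66.7]), array([75.8, 33.1]), np.float64(56.2)]
[527. 309.] 924 [0.739 0.611 0.024] [array([738.8, 613. ]), array([ 54.7, 111.3]), np.float64(60.1)]
[ 22. 362.] 627 [ 0.89  -0.063  0.024] [array([889.4, -64.1]), array([101.5,   6.8]), np.float64(47.8)]
[ 62. 358.] 1559 [0.846 0.035 0.027] [array([847. ,  31.9]), array([ 69.5, 136.5]), np.float64(51.6)]
[523. 392.] 1556 [0.927 0.726 0.023] [array([950.1, 736.3]), array([286. , 150.7]), np.float64(47.8)]
```

Request:
{"fn": "carry_out", "kwargs": {"series": "0 0 0 0; 0 0 0 0; 0 0 0 0; 0 0 0 0; 0 0 -0.03 0; 0 0 -0.03 0; 0 0 -0.028 0; 0 0 -0.012 0; 0 0 0 0; 0 0 0 0", "jaw": 1}}

```text
time: 6.95
tool_pos: [0.6259, 0.2979, 0.0188]
tcp_rot: [-0.094, 3.138, 0.001]
wrist_force: [0.6, 1.3, -1.1]
width: 0.998
grip_force: 0.0
```

Run:
```python
from h import *
s=bot.read_state(); print(pose(s),s["width"],s["wrist_force"])
p,d=eyes.read_camera("wrist"); p2,d2=eyes.read_camera("scene")
cv2.imwrite("pics/w3.png",np.hstack([cv2.resize(p[190:420,130:430],(460,353)),cv2.resize(p2[170:270,180:276],(339,353))]))
```

```text
(array([0.62588226, 0.29790313, 0.01879819]), np.float64(93.44598621313393)) 0.9978768545310622 [ 0.56867584  1.33577879 -1.05327905]
```

View pics/w3.png

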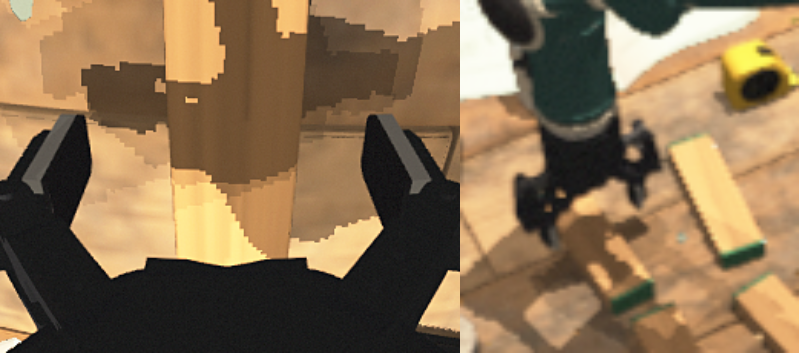

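Request:
{"fn": "carry_out", "kwargs": {"series": "0 0 -0.004 0; 0 0 0 0; 0 0 0 0; 0 0 0 0; 0 0 0 0; 0 0 0 0; 0 0 0 0; 0 0 0 0", "jaw": 0, "grip_force": 30}}

```text
time: 8.05
tool_pos: [0.6247, 0.2974, 0.0133]
tcp_rot: [0.094, -3.14, 0.0]
wrist_force: [-0.3, 0.5, -0.4]
width: 0.501
grip_force: 0.0
```

Run:
```python
from h import *
s=bot.read_state(); print(pose(s),s["width"],s["wrist_force"])
p,d=eyes.read_camera("wrist"); p2,d2=eyes.read_camera("scene")
cv2.imwrite("pics/w4.png",np.hstack([cv2.resize(p[190:420,130:430],(460,353)),cv2.resize(p2[170:270,180:276],(339,353))]))
```

```text
(array([0.62473481, 0.29738227, 0.01326452]), np.float64(93.44415882188993)) 0.5007926619640378 [-0.27444696  0.46268895 -0.37935837]
```

View pics/w4.png

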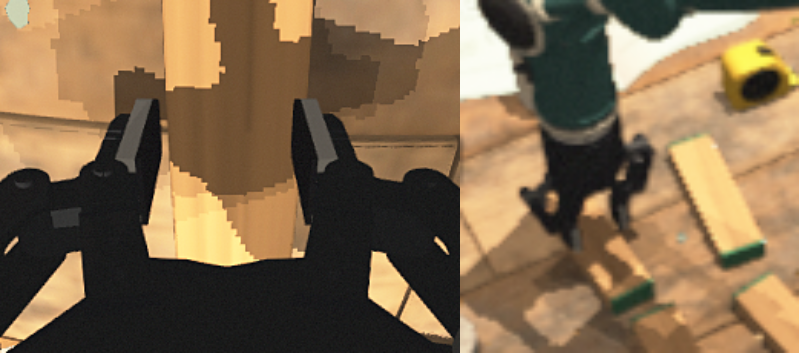

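```bash
cat >> h.py <<'E'
def wristcloud():
    s=bot.read_state(); p,d=eyes.read_camera("wrist"); c=eyes.get_calibration("wrist"); K=c["K"]
    v,u=np.mgrid[:420,:560]; x=(u-K[0,2])/K[0,0]; y=(v-K[1,2])/K[0,0]; th=np.hypot(x,y); k=np.tan(th)/np.maximum(th,1e-6)
    C=np.stack([x*k*d,y*k*d,d,np.ones_like(d)],-1); Tl=(C@c["T_tool_cam"].T)[...,:3]
    W=Tl@R.from_rotvec(s["tcp_rot"]).as_matrix().T+s["tool_pos"]
    return p,d,Tl,W
E
python3 - <<'E'
from h import *
p,d,Tl,W=wristcloud()
g=p.max(2)<70
for c in(230,233,320,323):
    for r in range(240,300,8): print(c,r,g[r,c],Tl[r,c].round(3),W[r,c].round(3))
m=(d>0)&(abs(Tl[...,0])<.03)&(abs(Tl[...,1])<.06)&(W[...,2]>.0)
for lo in np.arange(-.06,.06,.006):
    k=m&(Tl[...,1]>=lo)&(Tl[...,1]<lo+.006)
    print(round(lo,3),k.sum(),"toolz",np.percentile(Tl[k][:,2],[0,10,50,90,100]).round(3) if k.any() else 0)
E
```

```text
230 240 False [ 0.006 -0.026  0.014] [ 0.621  0.271 -0.001]
230 248 False [ 0.001 -0.027  0.014] [ 0.625  0.271 -0.   ]
230 256 True [ 0.012 -0.022 -0.018] [0.614 0.275 0.031]
230 264 True [ 0.012 -0.021 -0.027] [0.614 0.276 0.04 ]
230 272 True [ 0.009 -0.021 -0.027] [0.617 0.276 0.04 ]
230 280 True [ 0.005 -0.021 -0.029] [0.621 0.276 0.042]
230 288 True [ 0.002 -0.021 -0.03 ] [0.624 0.277 0.043]
230 296 True [-0.003 -0.021 -0.03 ] [0.629 0.277 0.043]
233 240 False [ 0.005 -0.025  0.016] [ 0.621  0.272 -0.002]
233 248 False [ 0.001 -0.025  0.014] [ 0.626  0.273 -0.001]
233 256 True [-0.004 -0.025  0.014] [ 0.631  0.273 -0.   ]
233 264 True [ 0.006 -0.021 -0.014] [0.62  0.276 0.027]
233 272 True [ 0.004 -0.021 -0.019] [0.622 0.277 0.032]
233 280 True [-0.    -0.021 -0.02 ] [0.626 0.277 0.033]
233 288 True [-0.004 -0.021 -0.021] [0.63  0.277 0.035]
233 296 True [-0.007 -0.021 -0.023] [0.633 0.277 0.036]
320 240 False [ 0.017  0.021 -0.01 ] [0.607 0.318 0.023]
320 248 False [ 0.013  0.021 -0.011] [0.611 0.318 0.024]
320 256 False [ 0.008  0.022 -0.01 ] [0.615 0.319 0.023]
320 264 False 
[... 1101 characters left out ...]
0.018 3155 toolz [-0.114 -0.11  -0.089 -0.01  -0.009]
-0.012 2889 toolz [-0.113 -0.109 -0.089 -0.01  -0.008]
-0.006 2564 toolz [-0.107 -0.103 -0.085 -0.01  -0.008]
-0.0 2534 toolz [-0.107 -0.103 -0.086 -0.01  -0.008]
0.006 2835 toolz [-0.113 -0.108 -0.088 -0.01  -0.008]
0.012 3101 toolz [-0.114 -0.11  -0.09  -0.01  -0.008]
0.018 4079 toolz [-0.114 -0.104 -0.051 -0.01  -0.008]
0.024 2332 toolz [-0.109 -0.105 -0.069 -0.011 -0.008]
0.03 1059 toolz [-0.111 -0.107 -0.06  -0.024  0.013]
0.036 941 toolz [-0.109 -0.067 -0.066 -0.054  0.013]
0.042 2693 toolz [-0.109 -0.102 -0.074 -0.064  0.013]
0.048 3774 toolz [-0.111 -0.104 -0.09  -0.069  0.013]
0.054 2280 toolz [-0.116 -0.112 -0.102 -0.075  0.013]
```

Run:
```python
from h import *
p,d,Tl,W=wristcloud()
for sg in(-1,1):
    y=sg*Tl[...,1]
    m=(d>0)&(Tl[...,0]>-.016)&(Tl[...,0]<.018)&(y>.0235)&(y<.045)&(Tl[...,2]>-.06)&(p.max(2)<80)
    print(sg,m.sum(),np.histogram(Tl[m][:,2],bins=np.arange(-.06,.02,.005)))
    v,u=np.nonzero(m); k=np.argsort(-Tl[m][:,2])[:25]
    for i in k[::2]: print(u[i],v[i],Tl[v[i],u[i]].round(4))
```

```text
-1 896 (array([403,  94,   1,  71,  71,  71,  64,  51,  12,   0,   0,   0,   0,
         0,  55]), array([-6.00000000e-02, -5.50000000e-02, -5.00000000e-02, -4.50000000e-02,
       -4.00000000e-02, -3.50000000e-02, -3.00000000e-02, -2.50000000e-02,
       -2.00000000e-02, -1.50000000e-02, -1.00000000e-02, -5.00000000e-03,
       -2.77555756e-17,  5.00000000e-03,  1.00000000e-02,  1.50000000e-02]))
234 260 [-0.0078 -0.0249  0.0153]
205 245 [ 0.0019 -0.0414  0.0151]
234 261 [-0.0082 -0.0249  0.0149]
205 249 [-0.0006 -0.0416  0.0148]
205 257 [-0.0058 -0.0421  0.0147]
205 240 [ 0.0052 -0.0411  0.0147]
226 238 [ 0.0067 -0.0286  0.0146]
234 264 [-0.01   -0.0249  0.0144]
230 239 [ 0.0063 -0.0263  0.0143]
205 256 [-0.0049 -0.0419  0.0142]
223 236 [ 0.0081 -0.0302  0.0142]
205 239 [ 0.0061 -0.0409  0.0142]
230 254 [-0.0032 -0.0268  0.0141]
1 1286 (array([424, 126,  11,  67,  77,  75,  58,  58,  12,   1,   0,   0,   0,
         0, 356]), array([-6.00000000e-02, -5.50000000e-02, -5.00000000e-02, -4.50000000e-02,
       -4.00000000e-02, -3.50000000e-02, -3.00000000e-02, -2.50000000e-02,
       -2.00000000e-02, -1.50000000e-02, -1.00000000e-02, -5.00000000e-03,
       -2.77555756e-17,  5.00000000e-03,  1.00000000e-02,  1.50000000e-02]))
343 221 [0.0166 0.0376 0.0159]
336 232 [0.0101 0.0339 0.0154]
345 230 [0.0113 0.0391 0.0153]
354 236 [0.0075 0.0447 0.0153]
344 225 [0.0144 0.0382 0.0152]
345 231 [0.0108 0.0391 0.0152]
336 221 [0.0169 0.0334 0.0152]
345 228 [0.0126 0.0389 0.0151]
351 260 [-0.008   0.0443  0.0151]
333 225 [0.0145 0.0318 0.0151]
354 228 [0.0126 0.0442 0.0151]
348 228 [0.0127 0.0406 0.015 ]
334 230 [0.0115 0.0326 0.015 ]
```

Request:
{"fn": "carry_out", "kwargs": {"series": "0 0 0 0; 0 0 0 0; 0 0 0 0; 0 0 0 0", "jaw": -0.3}}

```text
time: 8.75
tool_pos: [0.6248, 0.2974, 0.0133]
tcp_rot: [-0.094, 3.14, -0.0]
wrist_force: [-0.4, -0.4, -0.2]
width: 0.347
grip_force: 0.0
```

The depth image puts the fingertips about 16 mm behind the TCP at half open, so the jaws were above the slat. I'll go lower, carefully.

Request:
{"fn": "carry_out", "kwargs": {"series": "0 0 0.01 0; 0 0 0 0; 0 0 0 0; 0 0 0 0; 0 0 0 0; 0 0 -0.01 0; 0 0 -0.008 0; 0 0 -0.008 0; 0 0 -0.006 0; 0 0 0 0; 0 0 0 0", "jaw": 1}}

```text
time: 10.12
tool_pos: [0.6249, 0.2975, -0.0086]
tcp_rot: [-0.095, 3.14, 0.0]
wrist_force: [0.8, -0.0, 0.0]
width: 0.999
grip_force: 0.0
```

Request:
{"fn": "carry_out", "kwargs": {"series": "0 0 0 0; 0 0 0 0; 0 0 0 0; 0 0 0 0; 0 0 0 0; 0 0 0 0; 0 0 0 0", "jaw": -1, "grip_force": 60}}

```text
time: 11.0
tool_pos: [0.6254, 0.2977, -0.0079]
tcp_rot: [-0.094, 3.139, 0.001]
wrist_force: [0.3, 1.3, 5.3]
width: 0.524
grip_force: 64.7
```

Request:
{"fn": "carry_out", "kwargs": {"series": "0 0 0.02 0; 0 0 0.03 0; 0 0 0.03 0; 0 0 0.03 0; 0 0 0 0; 0 0 0 0; 0 0 0 0; 0 0 0 0; 0 0 0 0; 0 0 0 0", "grip_force": 90}}

```text
time: 12.25
tool_pos: [0.6247, 0.2974, 0.1009]
tcp_rot: [0.094, -3.14, 0.0]
wrist_force: [0.4, -0.3, -0.4]
width: 0.513
grip_force: 94.0
```

```bash
cat >> h.py <<'E'
def weigh(n=8):
    F=[];Q=[]
    for i in range(n):
        s=bot.read_state(); F.append(np.r_[s["wrist_force"],s["torque"]]);Q.append(s["joint_torque"]); eyes.read_camera("top") if i<n-1 else 0
    print("F",np.mean(F,0).round(2),"sd",np.std(F,0).round(2)); print("tau",np.mean(Q,0).round(2)); print(pose(s),s["width"],s["grip_force"],s["q"].round(3))
E
python3 -c "
from h import *
weigh()"
```

```text
F [ 0.06 -0.13 -1.05  0.    0.   -0.01] sd [0.43 0.37 0.49 0.03 0.02 0.02]
tau [ -0.   -55.61 -34.32  -0.     0.     0.  ]
(array([0.62477681, 0.29743901, 0.1013922 ]), np.float64(93.4486350914434)) 0.5136200897927357 94.03482556343079 [ 0.408  0.384  1.674 -0.     1.083 -1.223]
```

Request:
{"fn": "carry_out", "kwargs": {"series": "-0.0156 -0.04 0 0.5; -0.0156 -0.04 0 0; -0.0156 -0.04 0 0; -0.0156 -0.04 0 0; -0.0156 -0.04 0 0; -0.0156 -0.04 0 0; -0.0156 -0.04 0 0; -0.0156 -0.04 0 0; -0.0156 -0.04 0 0; -0.0156 -0.04 0 0; 0 0 0 0; 0 0 -0.02 0; 0 0 -0.02 0; 0 0 -0.02 0; 0 0 0 0; 0 0 0 0; 0 0 0 0"}}

```text
time: 14.72
tool_pos: [0.4699, -0.1026, 0.0424]
tcp_rot: [-0.109, 3.138, -0.001]
wrist_force: [-0.3, -0.3, -0.7]
width: 0.514
grip_force: 94.2
```

```bash
python3 -c "
from h import *
s=bot.read_state();print(pose(s),s['width'],s['q'].round(3))
p,d,Tl,W=wristcloud()
X=topxyz(eyes.read_camera('top')[1])
k=(d>0)&(p[...,2]>120)&(abs(W[...,1]+.1)<.06)&(W[...,2]>.03)&(W[...,2]<.09)
print(k.sum(),np.median(W[k],0),cv2.minAreaRect(W[k][:,:2].astype(np.float32)*1000))
"
```

```text
(array([ 0.469851  , -0.10264974,  0.04240867]), np.float64(93.96425589322112)) 0.5143911564153246 [-0.267  0.085  2.175  0.     0.88  -1.907]
26548 [ 0.43568259 -0.1038818   0.07356648] ((459.2664794921875, -96.17669677734375), (83.98269653320312, 151.6254119873047), 83.48507690429688)
```

Request:
{"fn": "carry_out", "kwargs": {"series": "0 0 -0.01 0; 0 0 -0.009 0; 0 0 0 0; 0 0 0 0"}}

```text
time: 15.32
tool_pos: [0.469, -0.1027, 0.0222]
tcp_rot: [-0.108, 3.139, -0.0]
wrist_force: [1.7, 0.3, 0.6]
width: 0.517
grip_force: 92.0
```

Request:
{"fn": "carry_out", "kwargs": {"series": "0 0 0 0; 0 0 0 0; 0 0 0 0; 0 0 0 0; 0 0 0 0; 0 0 0.02 0; 0 0 0.03 0; 0 0 0.03 0; 0 0 0 0; 0 0 0 0", "jaw": 0.5}}

```text
time: 16.58
tool_pos: [0.4683, -0.1025, 0.1017]
tcp_rot: [0.108, -3.139, -0.0]
wrist_force: [-0.0, -0.1, -0.2]
width: 0.756
grip_force: 0.0
```

```bash
cat >> h.py <<'E'
def look(names=("top","scene"),ymax=.5):
    print(pose())
    for n in names:
        p,d=eyes.read_camera(n); print(n)
        for s in slats(p,d,n,amin=250,amax=2500):
            if .3<s[2]<.7 and abs(s[3])<ymax: print(s[0],*np.round(s[1:7],3))
def stackview(zlo,zhi,n="wrist"):
    if n=="wrist": p,d,Tl,W=wristcloud()
    else: p,d=eyes.read_camera(n); W=topxyz(d,n)
    c=np.array([.465,-.046]); b=np.radians(3.9); Q=(W[...,:2]-c)@np.array([[np.cos(b),-np.sin(b)],[np.sin(b),np.cos(b)]])
    m=((d>0)&(W[...,2]>zlo)&(W[...,2]<zhi)&(abs(Q)<.13).all(-1)&(p[...,2]>110)).astype(np.uint8)
    nn,l,st,_=cv2.connectedComponentsWithStats(m)
    for i in range(1,nn):
        if st[i,4]>150:
            (x,y),(a,bb),an=cv2.minAreaRect(Q[l==i].astype(np.float32)*1000)
            print(n,st[i,4],"local c",round(x),round(y),"size",round(a),round(bb),"ang",round(an,1),"z",W[l==i][:,2].mean().round(4))
E
python3 -c "
from h import *
look(); stackview(.04,.07); stackview(.04,.07,'scene')"
```

```text
(array([ 0.4682672 , -0.10245829,  0.10174829]), np.float64(93.94757516376555))
top
[246. 196.] 0.023 0.616 0.168 160.205 46.314 -6.642
[153. 207.] 0.027 0.583 0.475 63.216 62.39 1.649
[305. 224.] 0.03 0.525 -0.03 137.084 38.638 -84.312
[171. 251.] 0.023 0.439 0.412 159.776 48.946 6.835
[208. 251.] 0.023 0.438 0.292 159.234 48.039 -2.979
[243. 256.] 0.023 0.42 0.178 159.506 46.769 8.668
[419. 257.] 0.023 0.417 -0.394 159.121 49.56 1.914
[304. 261.] 0.03 0.403 -0.022 100.345 38.399 89.77
scene
[341. 212.] 0.042 0.518 -0.194 554.6 200.223 -67.116
[253. 226.] 0.023 0.611 0.17 168.081 47.82 -6.451
[277. 266.] 0.023 0.414 0.181 167.351 51.299 8.036
[244. 277.] 0.023 0.432 0.294 167.972 48.201 -3.344
[175. 267.] 0.027 0.576 0.479 71.019 62.322 -22.373
[211. 293.] 0.023 0.432 0.415 168.077 48.54 6.608
wrist 316 local c -78 -51 size 4 34 ang 1.5 z 0.0534
wrist 13925 local c 1 -56 size 156 47 ang 0.2 z 0.0534
scene 208 local c -44 -57 size 50 78 ang 89.3 z 0.0528
```

Request:
{"fn": "carry_out", "kwargs": {"series": "-0.007 0.04 0 1.5; -0.007 0.04 0 1.5; -0.007 0.04 0 1.5; -0.007 0.04 0 0; -0.007 0.04 0 0; -0.007 0.04 0 0; -0.007 0.0415 0 0; 0 0 0 0; 0 0 -0.04 0; 0 0 -0.035 0; 0 0 -0.02 0; 0 0 -0.01 0; 0 0 0 0; 0 0 0 0", "jaw": 1}}

```text
time: 18.52
tool_pos: [0.4207, 0.1789, -0.0019]
tcp_rot: [-0.231, 3.132, 0.001]
wrist_force: [0.6, 0.3, 0.4]
width: 1.001
grip_force: 0.0
```

Request:
{"fn": "carry_out", "kwargs": {"series": "0 0 0 0; 0 0 0 0; 0 0 0 0; 0 0 0 0; 0 0 0 0; 0 0 0 0; 0 0 0 0", "jaw": -1}}

```text
time: 19.4
tool_pos: [0.4208, 0.1794, -0.0015]
tcp_rot: [-0.232, 3.131, 0.001]
wrist_force: [-0.4, -0.2, 6.3]
width: 0.509
grip_force: 92.5
```

Request:
{"fn": "carry_out", "kwargs": {"series": "0 0 0.02 0; 0 0 0.03 0; 0 0 0.03 0; 0 0 0.03 0; 0 0 0 0; 0 0 0 0; 0 0 0 0; 0 0 0 0"}}

```text
time: 20.4
tool_pos: [0.4188, 0.1786, 0.106]
tcp_rot: [0.231, -3.131, 0.001]
wrist_force: [0.1, 0.4, -0.6]
width: 0.512
grip_force: 91.8
```

```bash
python3 -c "
from h import *
weigh()"
```

```text
F [-0.17 -0.1  -1.08  0.01  0.01  0.03] sd [0.47 0.34 0.45 0.02 0.02 0.03]
tau [ 0.000e+00 -3.022e+01 -3.308e+01 -0.000e+00  1.000e-02 -0.000e+00]
(array([0.41974492, 0.17890428, 0.10720681]), np.float64(98.44691604552166)) 0.5088358036579944 91.75806641578674 [ 0.348 -0.051  2.172  0.     1.021 -1.37 ]
```

Request:
{"fn": "carry_out", "kwargs": {"series": "0.0083 -0.0336 0 -1.5; 0.0083 -0.0336 0 -1.5; 0.0083 -0.0336 0 -1.5; 0.0083 -0.0336 0 0; 0.0083 -0.0336 0 0; 0 0 0 0; 0 0 -0.03 0; 0 0 -0.025 0; 0 0 -0.013 0; 0 0 -0.0095 0; 0 0 0 0; 0 0 0 0; 0 0 0 0"}}

```text
time: 22.38
tool_pos: [0.4619, 0.0109, 0.0305]
tcp_rot: [-0.108, 3.138, -0.0]
wrist_force: [-0.3, 0.0, -0.3]
width: 0.514
grip_force: 92.0
```

Request:
{"fn": "carry_out", "kwargs": {"series": "0 0 0 0; 0 0 0 0; 0 0 0 0; 0 0 0 0; 0 0 0 0; 0 0 0.02 0; 0 0 0.03 0; 0 0 0.03 0; 0 0 0 0; 0 0 0 0", "jaw": 0.5}}

```text
time: 23.62
tool_pos: [0.4607, 0.0109, 0.1092]
tcp_rot: [0.108, -3.139, -0.0]
wrist_force: [-0.3, -0.3, 0.7]
width: 0.754
grip_force: 0.0
```

```bash
python3 -c "
from h import *
look(('top',)); stackview(.04,.07); stackview(.04,.07,'top')"
```

```text
(array([0.46073396, 0.01090589, 0.10920432]), np.float64(93.94492311615183))
top
[246. 196.] 0.023 0.616 0.168 160.528 46.621 -6.862
[153. 207.] 0.027 0.582 0.475 64.072 63.999 -44.138
[328. 237.] 0.053 0.465 -0.047 159.809 159.044 -86.407
[171. 251.] 0.023 0.439 0.412 159.79 49.257 6.835
[208. 251.] 0.023 0.438 0.292 159.175 47.855 -2.979
[419. 257.] 0.023 0.417 -0.394 159.156 49.932 1.992
[302. 262.] 0.049 0.399 -0.019 95.441 34.673 89.77
wrist 12737 local c 1 57 size 153 46 ang 0.1 z 0.0534
wrist 9760 local c 0 -56 size 152 47 ang 0.0 z 0.0533
top 416 local c 0 -61 size 161 45 ang 3.2 z 0.0537
```

Request:
{"fn": "carry_out", "kwargs": {"series": "-0.0032 0.04 0 -1; -0.0032 0.04 0 -1; -0.0032 0.04 0 -1; -0.0032 0.04 0 -1; -0.0033 0.04 0 -1; -0.0033 0.04 0 -1; -0.0033 0.041 0 -1; 0 0 0 0; 0 0 -0.04 0; 0 0 -0.04 0; 0 0 -0.022 0; 0 0 -0.01 0; 0 0 0 0; 0 0 0 0", "jaw": 1}}

```text
time: 25.52
tool_pos: [0.4395, 0.2922, -0.0012]
tcp_rot: [0.084, 3.139, 0.001]
wrist_force: [-0.6, 1.0, 0.3]
width: 0.996
grip_force: 0.0
```

Request:
{"fn": "carry_out", "kwargs": {"series": "0 0 0 0; 0 0 0 0; 0 0 0 0; 0 0 0 0; 0 0 0 0; 0 0 0 0; 0 0 0 0", "jaw": -1}}

```text
time: 26.4
tool_pos: [0.4396, 0.2926, -0.0009]
tcp_rot: [0.083, 3.139, 0.002]
wrist_force: [-1.5, 0.7, 5.6]
width: 0.509
grip_force: 92.4
```

Request:
{"fn": "carry_out", "kwargs": {"series": "0 0 0.02 0; 0 0 0.03 0; 0 0 0.03 0; 0 0 0.03 0; 0 0 0 0; 0 0 0 0; 0 0 0 0; 0 0 0 0"}}

```text
time: 27.4
tool_pos: [0.4377, 0.2914, 0.1064]
tcp_rot: [-0.084, -3.138, 0.002]
wrist_force: [-0.5, 0.9, -0.7]
width: 0.508
grip_force: 91.8
```

```bash
python3 -c "
from h import *
weigh()"
```

```text
F [-0.13  0.32 -0.75 -0.02 -0.   -0.  ] sd [0.35 0.43 0.4  0.03 0.02 0.03]
tau [ 0.000e+00 -3.799e+01 -3.312e+01  0.000e+00  1.000e-02 -0.000e+00]
(array([0.43856091, 0.29189914, 0.10771454]), np.float64(86.94300701070716)) 0.5145301922726417 91.7618179321289 [ 0.54   0.085  2.033 -0.     1.024 -0.977]
```

Request:
{"fn": "carry_out", "kwargs": {"series": "0.0093 -0.0371 0 -9.25; 0.0093 -0.0371 0 -9.25; 0.0093 -0.0371 0 -9.25; 0.0093 -0.0371 0 -9.25; 0.0093 -0.0371 0 -9.25; 0.0093 -0.0371 0 -9.25; 0.0093 -0.0371 0 -9.25; 0.0093 -0.0371 0 -9.25; 0.009 -0.0371 0 -9.05; 0 0 0 0; 0 0 0 0; 0 0 -0.02 0; 0 0 -0.015 0; 0 0 0 0; 0 0 0 0"}}

```text
time: 29.62
tool_pos: [0.5221, -0.0416, 0.073]
tcp_rot: [2.144, 2.297, 0.0]
wrist_force: [-0.1, -0.1, -1.3]
width: 0.509
grip_force: 91.8
```

```bash
python3 -c "
from h import *
s=bot.read_state();print(pose(s),s['width'])
stackview(.08,.12)"
```

```text
(array([ 0.5220526 , -0.04157483,  0.0729578 ]), np.float64(3.9490468315095066)) 0.5088064942776985
wrist 25069 local c 56 14 size 134 46 ang 90.0 z 0.0973
```

Request:
{"fn": "carry_out", "kwargs": {"series": "0 0 -0.01 0; 0 0 -0.009 0; 0 0 0 0; 0 0 0 0; 0 0 0 0"}}

```text
time: 30.3
tool_pos: [0.5216, -0.042, 0.0535]
tcp_rot: [-2.144, -2.295, 0.001]
wrist_force: [-0.2, 0.8, -1.0]
width: 0.512
grip_force: 91.8
```

Request:
{"fn": "carry_out", "kwargs": {"series": "0 0 0 0; 0 0 0 0; 0 0 0 0; 0 0 0 0; 0 0 0 0; 0 0 0.02 0; 0 0 0.03 0; 0 0 0.02 0; 0 0 0 0; 0 0 0 0", "jaw": 0.5}}

```text
time: 31.55
tool_pos: [0.5213, -0.0419, 0.1229]
tcp_rot: [-2.144, -2.295, 0.001]
wrist_force: [-0.3, 0.7, 0.2]
width: 0.751
grip_force: 0.0
```

```bash
python3 -c "
from h import *
look(('top',)); stackview(.065,.1); stackview(.04,.06)"
```

```text
(array([ 0.52131493, -0.04191113,  0.12290117]), np.float64(3.899614532867782))
top
[246. 196.] 0.023 0.616 0.168 160.234 46.425 -6.642
[153. 207.] 0.027 0.583 0.475 63.229 62.402 1.65
[291. 238.] 0.056 0.461 0.024 158.498 28.812 -0.307
[417. 244.] 0.023 0.456 -0.389 159.655 50.239 2.297
[171. 251.] 0.023 0.439 0.412 159.825 49.426 6.835
[325. 252.] 0.052 0.444 -0.07 118.864 114.28 -87.965
wrist 14324 local c 56 2 size 155 47 ang 90.0 z 0.0774
wrist 8544 local c -23 57 size 106 47 ang 0.1 z 0.0536
wrist 4793 local c -23 -56 size 48 107 ang 90.0 z 0.0524
```

Request:
{"fn": "carry_out", "kwargs": {"series": "0.0118 0.0263 0 9.94; 0.0118 0.0263 0 9.94; 0.0118 0.0263 0 9.94; 0.0118 0.0263 0 9.94; 0.0118 0.0263 0 9.94; 0.0118 0.0263 0 9.94; 0.0118 0.0263 0 9.94; 0.0118 0.0263 0 9.92; 0 0 0 0; 0 0 0 0; 0 0 -0.04 0; 0 0 -0.04 0; 0 0 -0.035 0; 0 0 -0.011 0; 0 0 0 0; 0 0 0 0", "jaw": 1}}

```text
time: 33.7
tool_pos: [0.6179, 0.1685, -0.0003]
tcp_rot: [0.182, 3.133, 0.001]
wrist_force: [-0.5, -0.2, 1.1]
width: 1.005
grip_force: 0.0
```

Request:
{"fn": "carry_out", "kwargs": {"series": "0 0 0 0; 0 0 0 0; 0 0 0 0; 0 0 0 0; 0 0 0 0; 0 0 0 0; 0 0 0 0", "jaw": -1}}

```text
time: 34.58
tool_pos: [0.6177, 0.1688, -0.0005]
tcp_rot: [0.181, 3.134, 0.001]
wrist_force: [-0.7, -0.4, 5.7]
width: 0.511
grip_force: 93.4
```

Request:
{"fn": "carry_out", "kwargs": {"series": "0 0 0.02 0; 0 0 0.03 0; 0 0 0.03 0; 0 0 0.03 0; 0 0 0 0; 0 0 0 0; 0 0 0 0; 0 0 0 0"}}

```text
time: 35.58
tool_pos: [0.6152, 0.1681, 0.106]
tcp_rot: [-0.181, -3.134, 0.001]
wrist_force: [0.5, -0.7, -0.7]
width: 0.512
grip_force: 92.6
```

```bash
python3 -c "
from h import *
weigh()"
```

```text
F [-0.06 -0.02 -0.96 -0.    0.   -0.03] sd [0.38 0.36 0.33 0.02 0.02 0.03]
tau [ 0.000e+00 -5.005e+01 -3.393e+01 -0.000e+00  1.000e-02  0.000e+00]
(array([0.61638766, 0.16839874, 0.10772636]), np.float64(83.39647242386074)) 0.5115466983622347 92.562335729599 [ 0.228  0.286  1.793 -0.     1.063 -1.228]
```

Request:
{"fn": "carry_out", "kwargs": {"series": "-0.0231 -0.0243 0.002 -8.83; -0.0231 -0.0243 0.002 -8.83; -0.0231 -0.0243 0.002 -8.83; -0.0231 -0.0243 0 -8.83; -0.0231 -0.0243 0 -8.83; -0.0231 -0.0243 0 -8.83; -0.0231 -0.0243 0 -8.83; -0.0231 -0.0243 0 -8.83; -0.0236 -0.024 0 -8.86; 0 0 0 0; 0 0 0 0; 0 0 -0.02 0; 0 0 -0.02 0; 0 0 0 0; 0 0 0 0"}}

```text
time: 37.8
tool_pos: [0.4088, -0.0497, 0.0744]
tcp_rot: [2.143, 2.297, 0.001]
wrist_force: [0.1, -0.6, -1.3]
width: 0.51
grip_force: 92.5
```

```bash
python3 -c "
from h import *
s=bot.read_state();print(pose(s),s['width'])
stackview(.08,.12)"
```

```text
(array([ 0.40883143, -0.04971573,  0.07438481]), np.float64(3.968995107352155)) 0.5104433339122738
wrist 22474 local c -57 12 size 46 129 ang 0.0 z 0.0985
```

Request:
{"fn": "carry_out", "kwargs": {"series": "0 0.002 -0.01 0; 0 0 -0.01 0; 0 0 0 0; 0 0 0 0; 0 0 0 0"}}

```text
time: 38.48
tool_pos: [0.4076, -0.048, 0.0535]
tcp_rot: [-2.144, -2.295, 0.001]
wrist_force: [0.5, 0.3, -0.9]
width: 0.507
grip_force: 92.7
```

Request:
{"fn": "carry_out", "kwargs": {"series": "0 0 0 0; 0 0 0 0; 0 0 0 0; 0 0 0 0; 0 0 0 0; 0 0 0.02 0; 0 0 0.03 0; 0 0 0.02 0; 0 0 0 0; 0 0 0 0", "jaw": 0.5}}

```text
time: 39.72
tool_pos: [0.4073, -0.0479, 0.123]
tcp_rot: [-2.144, -2.295, 0.001]
wrist_force: [-0.4, -0.3, -1.3]
width: 0.754
grip_force: 0.0
```

```bash
python3 -c "
from h import *
look(('top',)); stackview(.065,.1); stackview(.04,.06)"
```

```text
(array([ 0.40733999, -0.04789975,  0.12297663]), np.float64(3.896205884826088))
top
[153. 207.] 0.027 0.582 0.474 64.057 64.003 -44.138
[309. 233.] 0.075 0.464 -0.046 160.947 159.856 -86.123
[417. 244.] 0.024 0.456 -0.389 159.618 50.376 2.172
[171. 251.] 0.023 0.439 0.412 159.79 48.644 6.835
wrist 12980 local c -58 1 size 152 47 ang 90.0 z 0.0774
wrist 10066 local c 56 1 size 151 47 ang 90.0 z 0.0773
wrist 5770 local c 0 58 size 67 46 ang 0.0 z 0.0534
wrist 2139 local c 0 -56 size 67 47 ang 1.0 z 0.0533
```

```bash
python3 -c "
from h import *
X=topxyz(eyes.read_camera('top')[1])
k=(X[...,2]>.012)&(X[...,0]<.75)&(X[...,1]<-.15)&(X[...,1]>-.52)&(X[...,0]>.3)
P=X[k]
for x0 in np.arange(.4,.72,.03):
  for y0 in np.arange(-.5,-.15,.05):
    j=(P[:,0]>=x0)&(P[:,0]<x0+.03)&(P[:,1]>=y0)&(P[:,1]<y0+.05)
    if j.any(): print('x%.2f y%.2f n%d z %.3f'%(x0,y0,j.sum(),P[j,2].max()),end=' | ')
  print()
"
```

```text
x0.40 y-0.45 n46 z 0.031 | x0.40 y-0.40 n88 z 0.031 | 
x0.43 y-0.50 n2 z 0.012 | x0.43 y-0.45 n46 z 0.031 | x0.43 y-0.40 n101 z 0.031 | 
x0.46 y-0.50 n1 z 0.013 | x0.46 y-0.45 n37 z 0.029 | x0.46 y-0.40 n105 z 0.032 | x0.46 y-0.30 n11 z 0.022 | 
x0.49 y-0.45 n36 z 0.029 | x0.49 y-0.40 n97 z 0.032 | x0.49 y-0.35 n21 z 0.046 | x0.49 y-0.30 n127 z 0.052 | x0.49 y-0.25 n66 z 0.051 | x0.49 y-0.20 n10 z 0.047 | 
x0.52 y-0.45 n17 z 0.027 | x0.52 y-0.40 n66 z 0.031 | x0.52 y-0.35 n116 z 0.087 | x0.52 y-0.30 n143 z 0.054 | x0.52 y-0.25 n94 z 0.049 | x0.52 y-0.20 n28 z 0.103 | 
x0.55 y-0.50 n73 z 0.035 | x0.55 y-0.45 n3 z 0.020 | x0.55 y-0.40 n72 z 0.088 | x0.55 y-0.35 n190 z 0.090 | x0.55 y-0.30 n137 z 0.048 | x0.55 y-0.25 n129 z 0.051 | x0.55 y-0.20 n8 z 0.104 | 
x0.58 y-0.50 n71 z 0.030 | x0.58 y-0.45 n86 z 0.090 | x0.58 y-0.40 n111 z 0.092 | x0.58 y-0.35 n185 z 0.091 | x0.58 y-0.30 n147 z 0.086 | x0.58 y-0.25 n74 z 0.049 | 
x0.61 y-0.50 n17 z 0.027 | x0.61 y-0.45 n103 z 0.096 | x0.61 y-0.40 n140 z 0.094 | x0.61 y-0.35 n142 z 0.091 | x0.61 y-0.30 n129 z 0.091 | x0.61 y-0.25 n2 z 0.014 | 
x0.64 y-0.50 n5 z 0.016 | x0.64 y-0.45 n53 z 0.092 | x0.64 y-0.40 n189 z 0.094 | x0.64 y-0.35 n93 z 0.089 | x0.64 y-0.30 n9 z 0.018 | 
x0.67 y-0.50 n12 z 0.017 | x0.67 y-0.45 n4 z 0.085 | x0.67 y-0.40 n138 z 0.093 | x0.67 y-0.35 n21 z 0.045 | x0.67 y-0.20 n1 z 0.022 | 
x0.70 y-0.40 n11 z 0.021 | x0.70 y-0.20 n32 z 0.029 |
```

Request:
{"fn": "carry_out", "kwargs": {"series": "0.0026 -0.0381 0.002 9.81; 0.0026 -0.0381 0.002 9.81; 0.0026 -0.0381 0.002 9.81; 0.0026 -0.0381 0.002 9.81; 0.0026 -0.0381 0.002 9.81; 0.0026 -0.0381 0 9.81; 0.0026 -0.0381 0 9.81; 0.0026 -0.0381 0 9.81; 0.0026 -0.0381 0 9.81; 0 0 0 0; 0.0236 0 0 0; 0 0 0 0; 0 0 0 0", "jaw": 1}}

```text
time: 41.55
tool_pos: [0.4543, -0.3898, 0.1331]
tcp_rot: [0.06, -3.14, -0.002]
wrist_force: [0.1, -0.0, 0.3]
width: 1.001
grip_force: 0.0
```

```bash
python3 -c "
from h import *
s=bot.read_state();print(pose(s),s['q'].round(3))
p,d,Tl,W=wristcloud()
m=((W[...,2]>.014)&(W[...,2]<.030)&(d>0)&(W[...,1]<-.34)&(W[...,1]>-.45)&(W[...,0]<.55)).astype(np.uint8)
n,l,st,ce=cv2.connectedComponentsWithStats(m)
for i in range(1,n):
    if st[i,4]>600: print(st[i,4],W[l==i].mean(0).round(3),[np.round(q,1) for q in cv2.minAreaRect(W[l==i][:,:2].astype(np.float32)*1000)])
"
```

```text
(array([ 0.45430018, -0.38979782,  0.13314413]), np.float64(92.1950594412553)) [-0.751  0.191  1.86  -0.     1.093 -2.36 ]
9427 [ 0.45  -0.391  0.023] [array([ 456.6, -390.3]), array([159.9,  46.5]), np.float64(2.4)]
```

Request:
{"fn": "carry_out", "kwargs": {"series": "0.002 -0.0005 -0.04 0; 0 0 -0.04 0; 0 0 -0.04 0; 0 0 -0.016 0; 0 0 0 0; 0 0 0 0; 0 0 0 0"}}

```text
time: 42.48
tool_pos: [0.4582, -0.3926, -0.0001]
tcp_rot: [-0.06, 3.138, -0.004]
wrist_force: [0.2, 0.9, -0.7]
width: 0.998
grip_force: 0.0
```

Request:
{"fn": "carry_out", "kwargs": {"series": "0 0 0 0; 0 0 0 0; 0 0 0 0; 0 0 0 0; 0 0 0 0; 0 0 0 0; 0 0 0 0", "jaw": -1}}

```text
time: 43.35
tool_pos: [0.4576, -0.392, -0.0012]
tcp_rot: [-0.06, 3.14, -0.002]
wrist_force: [-0.5, 0.7, 5.4]
width: 0.507
grip_force: 94.2
```

Request:
{"fn": "carry_out", "kwargs": {"series": "0 0 0.02 0; 0 0 0.03 0; 0 0 0.03 0; 0 0 0.03 0; 0 0 0.028 0; 0 0 0 0; 0 0 0 0; 0 0 0 0; 0 0 0 0"}}

```text
time: 44.48
tool_pos: [0.4562, -0.3907, 0.1342]
tcp_rot: [0.06, -3.139, -0.003]
wrist_force: [-1.1, 0.5, -2.1]
width: 0.512
grip_force: 93.3
```

```bash
python3 -c "
from h import *
weigh()"
```

```text
F [-0.17 -0.05 -2.49 -0.   -0.01 -0.03] sd [0.62 0.43 0.47 0.02 0.04 0.03]
tau [ 0.000e+00 -4.648e+01 -3.535e+01  0.000e+00  1.000e-02 -0.000e+00]
(array([ 0.45694585, -0.39141917,  0.13569583]), np.float64(92.18809619834472)) 0.5094628806871649 93.2916247844696 [-0.75   0.193  1.852 -0.     1.096 -2.359]
```

Request:
{"fn": "carry_out", "kwargs": {"series": "-0.0135 0 0 0; -0.0135 0 0 0; 0 0.0361 0 0.3; 0 0.0361 0 0.3; 0 0.0361 0 0.3; 0 0.0361 0 0.3; 0 0.0361 0 0.3; 0 0.0361 0 0.2; 0 0.0361 0 0; 0 0.0357 0 0; 0.0195 0 0 0; 0.0195 0 0 0; 0 0 0 0; 0 0 -0.02 0; 0 0 -0.017 0; 0 0 0 0; 0 0 0 0; 0 0 0 0"}}

```text
time: 47.08
tool_pos: [0.4696, -0.1032, 0.0996]
tcp_rot: [-0.106, 3.138, -0.001]
wrist_force: [0.2, -0.1, -2.8]
width: 0.511
grip_force: 93.2
```

```bash
python3 -c "
from h import *
s=bot.read_state();print(pose(s),s['width'])
stackview(.105,.145)"
```

```text
(array([ 0.4695586 , -0.10324875,  0.09958505]), np.float64(93.88319003788769)) 0.5111703319859291
wrist 330 local c -78 -57 size 3 29 ang 0.8 z 0.1241
wrist 24334 local c -11 -57 size 128 47 ang 0.3 z 0.1242
```

Request:
{"fn": "carry_out", "kwargs": {"series": "0 0 -0.01 0; 0 0 -0.0115 0; 0 0 0 0; 0 0 0 0; 0 0 0 0"}}

```text
time: 47.75
tool_pos: [0.4686, -0.1029, 0.0768]
tcp_rot: [0.107, -3.139, -0.0]
wrist_force: [0.6, 0.3, -2.1]
width: 0.509
grip_force: 93.4
```

Request:
{"fn": "carry_out", "kwargs": {"series": "0 0 0 0; 0 0 0 0; 0 0 0 0; 0 0 0 0; 0 0 0 0; 0 0 0.02 0; 0 0 0.03 0; 0 0 0.01 0; 0 0 0 0; 0 0 0 0", "jaw": 0.5}}

```text
time: 49.0
tool_pos: [0.468, -0.1028, 0.1361]
tcp_rot: [0.106, -3.138, -0.001]
wrist_force: [0.3, -0.4, -0.8]
width: 0.751
grip_force: 0.0
```

```bash
python3 -c "
from h import *
look(('top',)); stackview(.09,.12); stackview(.065,.09)"
```

```text
(array([ 0.46804583, -0.1027745 ,  0.13607625]), np.float64(93.88422685828155))
top
[153. 207.] 0.027 0.583 0.474 65.683 63.221 -88.366
[303. 241.] 0.076 0.464 -0.033 161.776 135.18 3.877
[171. 251.] 0.023 0.438 0.413 159.761 49.239 6.17
wrist 259 local c -79 -52 size 2 33 ang 0.2 z 0.1016
wrist 15422 local c 0 -56 size 153 47 ang 0.2 z 0.1014
wrist 9433 local c -59 24 size 46 110 ang 0.0 z 0.0775
wrist 2496 local c 55 43 size 47 69 ang 0.4 z 0.0773
wrist 1591 local c 55 -16 size 46 31 ang 0.9 z 0.0773
```

Request:
{"fn": "carry_out", "kwargs": {"series": "-0.0023 0.0398 0 0.3; -0.0023 0.0398 0 0.3; -0.0023 0.0398 0 0.3; -0.0023 0.0398 0 0.3; -0.0023 0.0398 0 0.3; -0.0023 0.0398 0 0.3; -0.0023 0.0398 0 0.3; -0.0023 0.0398 0 0.3; -0.0023 0.0398 0 0.3; -0.0023 0.0398 0 0; -0.0023 0.0398 0 0; -0.0023 0.0398 0 0; -0.0023 0.0398 0 0; 0 0 -0.03 0; 0 0 0 0; 0 0 0 0; 0 0 0 0", "jaw": 1}}

```text
time: 51.28
tool_pos: [0.4398, 0.4144, 0.1084]
tcp_rot: [-0.179, 3.135, 0.002]
wrist_force: [-0.5, -0.3, 0.7]
width: 1.001
grip_force: 0.0
```

```bash
python3 -c "
from h import *
s=bot.read_state();print(pose(s),s['q'].round(3),s['wrist_force'])
p,d,Tl,W=wristcloud()
m=((W[...,2]>.014)&(W[...,2]<.030)&(d>0)&(W[...,1]<.47)&(W[...,1]>.35)&(W[...,0]<.55)).astype(np.uint8)
n,l,st,ce=cv2.connectedComponentsWithStats(m)
for i in range(1,n):
    if st[i,4]>600: print(st[i,4],W[l==i].mean(0).round(3),[np.round(q,1) for q in cv2.minAreaRect(W[l==i][:,:2].astype(np.float32)*1000)])
"
```

```text
(array([0.43978834, 0.41440974, 0.10843224]), np.float64(96.54168364351133)) [ 0.714  0.223  1.871 -0.     1.046 -0.97 ] [-0.5447202  -0.29939068  0.74932521]
11290 [0.43  0.415 0.023] [array([437.5, 415.8]), array([160. ,  46.6]), np.float64(6.8)]
```

Request:
{"fn": "carry_out", "kwargs": {"series": "-0.001 0.001 -0.04 0; 0 0 -0.04 0; 0 0 -0.02 0; 0 0 -0.01 0; 0 0 0 0; 0 0 0 0; 0 0 0 0"}}

```text
time: 52.2
tool_pos: [0.4389, 0.4162, -0.0013]
tcp_rot: [-0.18, 3.134, 0.002]
wrist_force: [-0.8, -0.4, 0.0]
width: 1.0
grip_force: 0.0
```

Request:
{"fn": "carry_out", "kwargs": {"series": "0 0 0 0; 0 0 0 0; 0 0 0 0; 0 0 0 0; 0 0 0 0; 0 0 0 0; 0 0 0 0", "jaw": -1}}

```text
time: 53.08
tool_pos: [0.4387, 0.416, -0.0019]
tcp_rot: [-0.18, 3.135, 0.001]
wrist_force: [-0.6, -0.6, 5.5]
width: 0.509
grip_force: 93.7
```

Request:
{"fn": "carry_out", "kwargs": {"series": "0 0 0.02 0; 0 0 0.03 0; 0 0 0.03 0; 0 0 0.03 0; 0 0 0.02 0; 0 0 0 0; 0 0 0 0; 0 0 0 0; 0 0 0 0"}}

```text
time: 54.2
tool_pos: [0.4374, 0.4148, 0.1259]
tcp_rot: [0.18, -3.135, 0.002]
wrist_force: [0.4, -0.1, -0.4]
width: 0.51
grip_force: 93.1
```

```bash
python3 -c "
from h import *
weigh()"
```

```text
F [ 0.11 -0.1  -0.82  0.   -0.01 -0.02] sd [0.26 0.37 0.38 0.02 0.03 0.02]
tau [ 0.00e+00 -4.59e+01 -3.43e+01 -0.00e+00  1.00e-02 -0.00e+00]
(array([0.43804985, 0.41541893, 0.12723658]), np.float64(96.5875853309041)) 0.5059538919877027 93.05742144584656 [ 0.718  0.205  1.855  0.     1.082 -0.968]
```

Request:
{"fn": "carry_out", "kwargs": {"series": "0.0021 -0.0368 0 -0.3; 0.0021 -0.0368 0 -0.3; 0.0021 -0.0368 0 -0.3; 0.0021 -0.0368 0 -0.3; 0.0021 -0.0368 0 -0.3; 0.0021 -0.0368 0 -0.3; 0.0021 -0.0368 0 -0.3; 0.0021 -0.0368 0 -0.3; 0.0021 -0.0368 0 -0.3; 0.0021 -0.0368 0 0; 0.0021 -0.0368 0 0; 0 0 0 0; 0 0 -0.015 0; 0 0 -0.013 0; 0 0 0 0; 0 0 0 0; 0 0 0 0"}}

```text
time: 56.68
tool_pos: [0.4616, 0.0109, 0.0996]
tcp_rot: [-0.107, 3.139, -0.0]
wrist_force: [-0.1, -1.0, -0.7]
width: 0.51
grip_force: 93.0
```

```bash
python3 -c "
from h import *
s=bot.read_state();print(pose(s),s['width'])
stackview(.105,.145); stackview(.09,.104)"
```

```text
(array([0.46155862, 0.01089157, 0.09964012]), np.float64(93.9219662805138)) 0.5101817281563903
wrist 23280 local c -12 57 size 127 47 ang 0.3 z 0.1249
wrist 12205 local c -2 -56 size 150 47 ang 0.1 z 0.1013
```

Underside is at 0.1009, so I lower it 22 mm.

Request:
{"fn": "carry_out", "kwargs": {"series": "0 0 -0.01 0; 0 0 -0.012 0; 0 0 0 0; 0 0 0 0; 0 0 0 0"}}

```text
time: 57.4
tool_pos: [0.4607, 0.0106, 0.0769]
tcp_rot: [0.106, -3.139, -0.0]
wrist_force: [-0.6, 0.4, -0.3]
width: 0.511
grip_force: 93.0
```

Request:
{"fn": "carry_out", "kwargs": {"series": "0 0 0 0; 0 0 0 0; 0 0 0 0; 0 0 0 0; 0 0 0 0; 0 0 0.02 0; 0 0 0.03 0; 0 0 0.03 0; 0 0 0 0; 0 0 0 0; 0 0 0 0; 0 0 0 0", "jaw": 0.5}}

```text
time: 58.9
tool_pos: [0.4603, 0.0106, 0.1561]
tcp_rot: [0.106, -3.138, -0.0]
wrist_force: [0.1, 0.3, 0.6]
width: 0.753
grip_force: 0.0
```

```bash
python3 -c "
from h import *
look(('top',)); stackview(.09,.12); stackview(.065,.09); stackview(.04,.06)
p,d=eyes.read_camera('wrist'); cv2.imwrite('pics/end.png',p)"
```

```text
(array([0.46029475, 0.0106235 , 0.15607704]), np.float64(93.88694513232821))
top
[153. 207.] 0.027 0.583 0.474 65.945 62.767 89.769
[330. 237.] 0.101 0.464 -0.047 160.392 159.784 -86.406
[304. 263.] 0.095 0.397 -0.018 95.418 33.512 89.77
wrist 13001 local c 0 57 size 155 47 ang 0.2 z 0.1014
wrist 9829 local c -1 -56 size 153 47 ang 0.3 z 0.1013
wrist 5331 local c -59 7 size 46 84 ang 0.0 z 0.0775
wrist 2324 local c 55 -1 size 46 66 ang 0.2 z 0.0772
wrist 736 local c 1 -39 size 11 65 ang 89.7 z 0.0532
```

View pics/end.png

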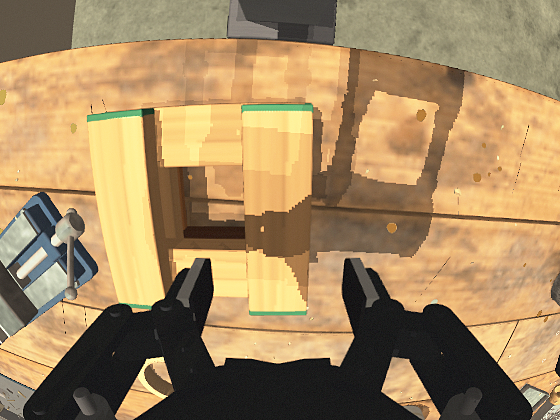

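The picture shows a three-layer square stack: top slats at px (122,210) and (278,210), the middle pair crosswise beneath them, and the gripper clear above. I'm handing it in.

```bash
python3 -c "
from workcell import bot
print(bot.finish_job())"
```

```text
the job is handed in; nothing more can be done
None
```

All six slats are stacked in three crosswise layers on the bearers, with the sodden one (about 2.5 N when lifted, the others about 1 N) in the top layer, and the job is handed in; no verdict came back, but the slats measured within about 3 mm of flush.

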